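Cover and bolt the tile case

TASK

Shut the cover of the tile case and bolt it: pull the sprung red T-handle straight out along its slanting axis to its stop, turn it and let it rest on its guide so that it stays out by itself, slide the white cover fully home over the dish of tiles, then turn the handle back so that the bolt springs all the way in and locks the cover. Leave the jars, the glue pot and the mug standing where they are.

Things in the scene. Friction and masses are not known exactly. Their poses are not given: they have to be found in the camera images.
- tile_case: Plywood case 120 x 264 x 51 mm (x, y, z), fixed, rails up to z = 62 mm; two compartments along y, the left one (+y) with a dish of tiles. Origin: centre of its underside; x away from the robot at yaw 0, y to its left. At its left end a steel bolt guide leans 35 deg from vertical, upper end towards -x; the bolt axis meets the cover's top at (-48, 108, 58) mm.
- cover (a joint): Position of the white flat cover (112 x 126 mm, 6 mm thick, top at z = 58 mm) along the case, m: 0 = fully home over the left compartment, 0.115 = fully open to the right (case's -y). Friction about 2 N. It starts open. Its front edge has a 13 mm notch for the bolt; with the bolt in, the cover cannot shut.
- cover_grip (a point): Grip point of the upright blue rib on the cover: 14 mm thick (along the case's y), 60 mm long (along x), its top 12 mm above this point, the cover's top 18 mm below it. Axes as the case's.
- bolt (a joint): How far the spring bolt is pulled out along its axis, m: 0 = fully in (start), 0.040 = at its stop. The spring draws it in with about 5 N at 0 and 13 N at the stop. When the handle is turned its brass cross pin rests on top of the guide at about 0.030 and holds the bolt out.
- tee (a joint): Turn of the T-handle about the bolt axis, rad: 0 = bar along the case's y, cross pin in line with the 13 mm slot of the guide (start); range -1.35 to 1.35, either way serves; anticlockwise from above is positive. It turns only while the bolt is over 0.031 m out, and the pin falls back into the slot only within about 0.08 rad of 0.
- tee_grip (a point): Grip point in the red T-handle bar (60 mm long, 16 mm thick, 26 mm high along the axis). Bar's top 9 mm above this point, its underside 17 mm below; the steel guide (44 x 44 mm) begins 27 mm below with the bolt in. z: along the bolt axis, the way to pull; y: along the bar; x: across it, the way to pinch. Turns with the handle.
- jar_red: Small glass jar with black lid, 49 mm wide, 59 mm high, standing behind the case. Origin: centre of its underside. Bystander.
- jar_gold: Small glass jar with pale pieces, 49 mm wide, 66 mm high, standing behind the case. Origin: centre of its underside. Bystander.
- glue_pot: White glue pot with blue cap, 66 mm wide, 111 mm high. Origin: centre of its underside. Bystander.
- mug: Dotted mug, 78 x 114 x 93 mm. Origin: its underside. Bystander.

How it is judged:
On the way, in this order (a step that is already met when the one before it is completed fails the run):
1. the bolt is pulled out to its stop (value of joint bolt above 0.037 m), for 0.1 s.
2. the bolt stays out by itself, handle turned and untouched (value of joint bolt above 0.026 m and contact force between the fingers and tile_case below 0.5 N), for 0.2 s.
3. the cover is fully home while the bolt is still out (value of joint cover below 0.004 m and value of joint bolt above 0.026 m), for 0.1 s.
At the end, for the whole second after the job is handed in: The cover is home over the left compartment (within 5 mm), the bolt is fully in (within 4 mm of its inner end) with its handle turned back along the case (within 0.25 rad) (value of joint cover below 0.005 m and value of joint bolt below 0.004 m and value of joint tee between -0.25 and 0.25 rad); the robot touches nothing.
It fails at once if a jar, the glue pot or the mug is shoved more than 30 mm or tipped over (distance of any of jar_red, jar_gold, glue_pot, mug from where it was at the start of the episode above 0.03 m or angle between any of jar_red, jar_gold, glue_pot, mug's own z axis and vertical above 0.5 rad).
It also fails if it takes over 61 s, if anything falls off the work surface, if the arm or the gripper's body presses on something with over 40 N, if the wrist force passes 120 N, or if a joint passes its speed limit or range.

ROBOT

A 7-joint arm with a two-finger parallel gripper is mounted at the origin on a cart in front of the work surface, level with it; the furniture and walls round the work are solid. World frame = base frame: x ahead of the robot, y to its left, z up, the work surface at z = 0. Lengths are in m, angles in rad, forces in N, time in s.
With the tool pointing down it reaches from about 0.425 to 0.925 m from the base axis. Payload 6.8 kg.
Tool frame: the origin (TCP) lies on the centre line of the jaws, within the pads' length; the fingertips stand 8 mm ahead of it and the grasp point (between the pads) lies 11 mm behind it (r.finger_overhang is the distance from the TCP to the fingertips, in m); x points along the fingers, z is the direction in which the jaws open and shut, and the axes are right-handed (so a half turn about x gives the same grasp; the last joint's range is limited). The gripper opens to 85 mm and grips with 20 to 120 N. Pads are 22 mm wide; open, the fingers measure 114 mm over their backs; the gripper's body (76 mm by 85 mm) begins 54 mm behind the grasp point. The pads swing forward as they close: fully open they stand 13 mm farther back than shut.
Start: joints at [1.109, 0.477, 0.022, 1.555, -0.011, 1.109, -0.083], TCP at [0.234, -0.633, 0.239] pointing down, gripper open.
Joint ranges: [-2.96, 2.96], [-0.34, 2.1], [-1.41, 1.46], [0.24, 2.44], [-1.37, 4.51], [0.17, 1.92], [-2.96, 2.96]. Speed limits (rad/s): [2.39, 2.39, 3.14, 3.14, 3.14, 3.14, 3.14].

INTERFACE

Orientations are given as a rotation vector (axis times angle).
In Python, from bench import r gives the robot as it stands. The module is installed in compiled form; this text tells all that it offers.
- The arm moves only by the tool play_rows, never from a script. Its argument "plan" is a list of rows, each a list of 5 numbers: the opening, from -1 (shut) to 1 (fully open), then the shift along the world's x, y, z in m, then the turn about the world's z in rad. A call has 1 to 10 rows; each row is the pose to reach, as a shift and turn from the pose commanded when the call began; what a row does not reach only later rows make up. A row lasts 1/10 s, in which the tool goes at most 50 mm and 8.59 degrees, less where a joint would pass 70% of its speed; a pose out of reach is approached as far as the arm can. A call with a gripper value outside its range is refused whole. The fingers move at their own pace and stop on an object; "force" is the grip in N (left out, the last holds). Time passes only in rows, so rows that repeat a pose let the fingers close. It gives the time, the measured TCP pose, the force and the opening at its end, in the units of the state.
- r.get_obs(): the state, without advancing time (a new reading comes with each control period).
- r.grab_frame(name): name is "side" or "top"; returns a dict with "pixels" (400x640x3 uint8, blue, green, red), "z_map" (400x640 float32, m along the optical axis (not along the pixel's ray), 0 where there is no reading), "vfov" (degrees; the focal length in pixels is half the picture's height over the tangent of half this angle, whatever the lens; pixels are square), "cx", "cy" (the principal point, pixels), "R" (3x3) and "t" (3): a world point X has camera coordinates R X + t. Camera axes: x right, y down, z forward; pixel columns grow to the right and rows downward; lengths in m; the calibration is good to about 2 mm. A picture is of the moment at which its call begins.
- r.hand_in(): hands the job in, once; it reports no verdict.
Trained networks look in a picture, given as the dict that the camera call returned (one of the last four; its "shot" number tells which), for a name from the list of things; names that differ only in an ending like _2 or _b are one class to them, and where a whole thing is asked for, a point or a joint stands for the part that bears it (a point fixed in the world has none). Each returns a list of dicts, best first, with "conf" (0 to 1); they miss things now and then, are a little off and sometimes report something else, mostly with a low value. They report only what shows in the picture. A call takes as long as a camera call.
- r.outline_of(picture, label): "mask" (400x640 bool, what is visible of it) and "bbox" ([left, top, right, bottom] as shares, 0 to 1, of the picture: columns of its width, rows of its height, round what is visible of it).
- r.pinpoint(picture, label): "position" ([column, row] as shares, 0 to 1, of the picture: columns of its width, rows of its height: a listed point, or the origin of a listed thing).
The state is a dict: "clock": time; "joints": joint angles; "qvel": joint speeds; "tau": joint torques, N m; "tcp_pos": TCP position; "orientation": TCP orientation; "contact_force": force on the tool from outside, world axes, zero at the start; "moment": the same for the moment, N m; "grip_width": finger opening in m.
Only numpy, scipy, OpenCV 4.12 (cv2) and the standard library are available. Lean on these libraries where they do the work, as an engineer would, in place of code of your own. Each camera call takes 0.05 s, during which the arm holds its last target.

## Working session

There is one attempt and no reset: what is moved stays moved. The work goes in short steps, Python scripts to look and compute and a tool call to move; the robot and the scene stay as the last step left them, time stands still between calls to the robot, and variables do not carry over. Pictures are saved under pics/ and viewed, and the job is handed in when it is done.

Besides the shell and the picture viewer there is one more tool, called after ">>>" as name(argument=value, ...), one argument or row to a line, values as JSON. play_rows: Moves the arm, as the interface text tells. Its arguments: {"type":"object","properties":{"plan":{"type":"array","items":{"type":"array","items":{"type":"number"}}},"force":{"type":"number"}},"required":["plan"]}

```bash
ls; mkdir -p pics; cat > h.py <<'E'
import numpy as np, cv2
from bench import r
def f(p): return p['pixels'].shape[0]/2/np.tan(np.radians(p['vfov'])/2)
def world(p,u,v,z): # camera depth
    F=f(p); c=np.array([(u-p['cx'])/F*z,(v-p['cy'])/F*z,z]); return np.array(p['R']).T@(c-np.array(p['t']))
def ray_plane(p,u,v,Z):
    F=f(p); R=np.array(p['R']);o=-R.T@np.array(p['t']); d=R.T@np.array([(u-p['cx'])/F,(v-p['cy'])/F,1]); return o+d*(Z-o[2])/d[2]
def proj(p,X):
    c=np.array(p['R'])@np.array(X)+np.array(p['t']); F=f(p); return np.array([p['cx']+F*c[0]/c[2],p['cy']+F*c[1]/c[2]])
def cloud(p):
    F=f(p); z=p['z_map']; v,u=np.mgrid[:z.shape[0],:z.shape[1]]
    c=np.stack([(u-p['cx'])/F*z,(v-p['cy'])/F*z,z],-1); return (c-np.array(p['t']))@np.array(p['R'])
E
python3 - <<'E'
from h import *
np.set_printoptions(precision=4,suppress=True)
print(r.get_obs())
for n in ['side','top']:
    p=r.grab_frame(n); cv2.imwrite(f'pics/{n}0.png',p['pixels'])
    print(n,p['vfov'],p['cx'],p['cy'],p['R'],p['t'])
    for l in ['tile_case','cover_grip','tee_grip','jar_red','jar_gold','glue_pot','mug']:
        q=r.pinpoint(p,l)
        for d in q[:2]:
            u,v=d['position'][0]*640,d['position'][1]*400
            z=p['z_map'][int(v),int(u)]
            print(l,round(d['conf'],2),round(u,1),round(v,1),world(p,u,v,z) if z else None, ray_plane(p,u,v,0))
E
```

```text
pics
{'clock': 0.0, 'joints': array([ 1.1089,  0.4778,  0.0223,  1.5565, -0.0115,  1.1093, -0.0831]), 'qvel': array([-0.0014, -0.0015,  0.0007, -0.0012, -0.0002, -0.0009,  0.0005]), 'tau': array([  0.0006, -59.645 ,   1.6086, -28.1197,   0.0126,   0.0094,
         0.    ]), 'tcp_pos': array([ 0.2336, -0.6326,  0.2383]), 'orientation': array([ 0.9457,  1.3578, -0.9442]), 'contact_force': array([-0.0808,  0.2262,  0.5842]), 'moment': array([-0.0183, -0.0162,  0.0264]), 'grip_width': 0.0853719716551577}
side 51.69905049685728 322.2973780655909 199.26666263772307 [[-0.9639 -0.2654 -0.0225]
 [-0.1134  0.4853 -0.867 ]
 [ 0.241  -0.8331 -0.4978]] [0.6234 0.1693 1.2243]
tile_case 0.89 318.8 234.3 [0.6398 0.0658 0.0199] [0.6482 0.0383 0.    ]
tile_case 0.45 317.3 209.8 [0.6551 0.0228 0.0834] [ 0.6952 -0.1085  0.    ]
cover_grip 0.81 316.3 208.5 [0.6593 0.0198 0.0861] [ 0.7014 -0.1165  0.    ]
tee_grip 0.7 339.0 226.7 [0.5517 0.1571 0.1218] [ 0.5943 -0.0205  0.    ]
jar_red 0.76 275.1 245.3 [0.7493 0.1653 0.0286] [0.7657 0.1292 0.    ]
jar_gold 0.78 289.1 219.8 [0.7592 0.0105 0.0223] [ 0.7721 
[... 360 characters left out ...]
0058 -0.9842]] [-0.0043  0.6609  1.3045]
tile_case 0.8 304.6 209.0 [0.6448 0.0406 0.0586] [0.6546 0.042  0.    ]
cover_grip 0.77 311.3 201.6 [0.6604 0.0216 0.089 ] [0.6767 0.0225 0.    ]
tee_grip 0.75 262.1 238.0 [0.5558 0.1502 0.1224] [0.5688 0.1638 0.    ]
jar_red 0.65 185.7 226.3 [0.5902 0.3624 0.0871] [0.6015 0.3859 0.    ]
jar_red 0.57 270.2 171.5 [0.751  0.1388 0.0625] [0.7665 0.145  0.    ]
jar_gold 0.85 325.9 171.8 [ 0.7499 -0.0186  0.0679] [ 0.7668 -0.02    0.    ]
glue_pot 0.6 183.8 228.1 [0.5848 0.3666 0.0897] [0.5961 0.3912 0.    ]
glue_pot 0.36 326.9 167.9 [ 0.7632 -0.0216  0.0604] [ 0.7787 -0.023   0.    ]
mug 0.63 441.4 239.4 [ 0.5617 -0.3397  0.0592] [ 0.5679 -0.3551  0.    ]
```

```bash
python3 - <<'E'
import cv2
a=cv2.imread('pics/side0.png'); cv2.imwrite('pics/side0c.png',cv2.resize(a[150:350,220:420],None,fx=3,fy=3,interpolation=cv2.INTER_CUBIC))
a=cv2.imread('pics/top0.png'); cv2.imwrite('pics/top0c.png',cv2.resize(a[130:290,170:470],None,fx=2.6,fy=2.6,interpolation=cv2.INTER_CUBIC))
E
```

```text
(no output)
```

View pics/side0.png

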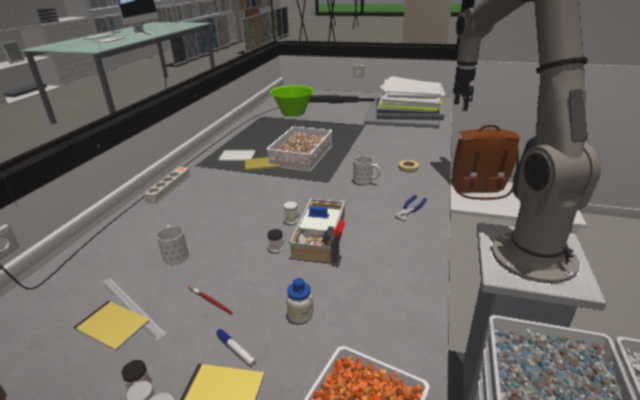

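View pics/side0c.png

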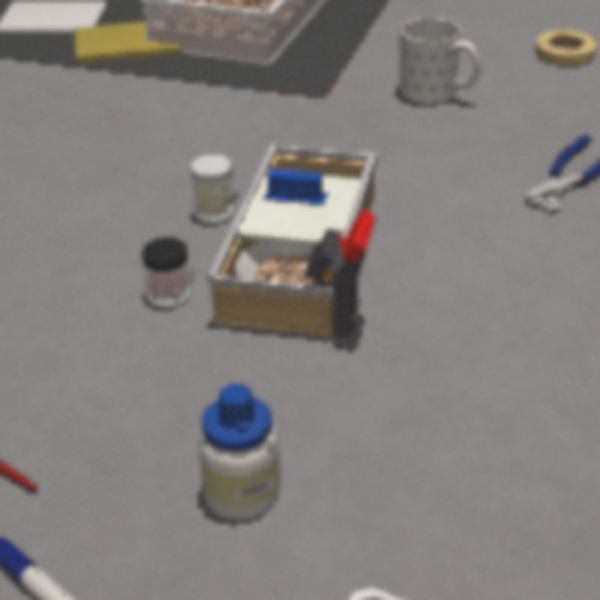

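View pics/top0c.png

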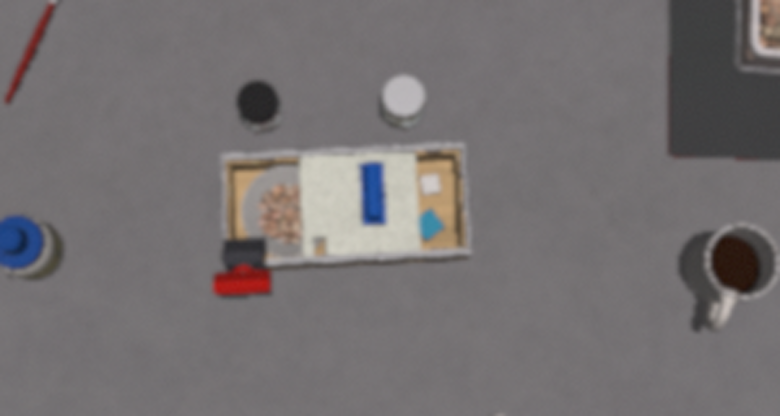

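The pictures show the case near the centre of the side view (row ~230). The handle stands at its front-left corner, side pixel (339,227) and top pixel (262,238). The cover is half open, with the blue rib at top pixel (311,202). The two jars are behind the case, the glue pot is to its left and the mug to its right. Next I'll measure more exactly.

```bash
cat > m.py <<'E'
from h import *
from scipy.spatial.transform import Rotation as Ro
np.set_printoptions(precision=4,suppress=True)
def tri(ps,uvs):
    A=[];b=[]
    for p,(u,v) in zip(ps,uvs):
        F=f(p);R=np.array(p['R']);t=np.array(p['t'])
        x,y=(u-p['cx'])/F,(v-p['cy'])/F
        A+= [x*R[2]-R[0], y*R[2]-R[1]]; b+=[t[0]-x*t[2], t[1]-y*t[2]]
    X,res,_,_=np.linalg.lstsq(np.array(A),np.array(b),rcond=None); return X
E
python3 - <<'E'
from m import *
print(Ro.from_rotvec([0.9457,1.3578,-0.9442]).as_matrix())
S=r.grab_frame('side');T=r.grab_frame('top')
for l in ['tile_case','cover_grip','tee_grip']:
    qs=[r.pinpoint(p,l)[0]['position'] for p in (S,T)]
    X=tri((S,T),[(q[0]*640,q[1]*400) for q in qs]); print(l,X,[proj(p,X)-np.array([q[0]*640,q[1]*400]) for p,q in zip((S,T),qs)])
C=cloud(T)
m=r.outline_of(T,'tile_case')[0]; print(m['conf'],m['mask'].sum())
P=C[m['mask']]; sel=(P[:,2]>0.055)&(P[:,2]<0.066)
rect=cv2.minAreaRect((P[sel][:,:2]*1000).astype(np.float32)); print(rect)
for l in ['cover_grip','tee_grip']:
    mm=r.outline_of(T,l)[0]; Q=C[mm['mask']]; print(l,mm['conf'],len(Q),Q.mean(0),Q.min(0),Q.max(0))
hsv=cv2.cvtColor(T['pixels'],cv2.COLOR_BGR2HSV)
reg=np.zeros((400,640),bool);reg[150:270,240:370]=1
red=reg&((hsv[...,0]<8)|(hsv[...,0]>172))&(hsv[...,1]>150)&(hsv[...,2]>70)
blue=reg&(hsv[...,0]>105)&(hsv[...,0]<130)&(hsv[...,1]>150)
for n,k in (('red',red),('blue',blue)):
    Q=C[k];Q=Q[Q[:,2]>.07]; 
    rr=cv2.minAreaRect((Q[:,:2]*1000).astype(np.float32)); print(n,len(Q),np.median(Q,0),np.percentile(Q,[5,95],axis=0),rr)
E
```

```text
[[-0.0009  0.938   0.3465]
 [ 0.0017  0.3465 -0.938 ]
 [-1.     -0.0002 -0.0019]]
tile_case [ 0.6481  0.0398 -0.0163] [array([0.281 , 0.0464]), array([-0.0542, -0.312 ])]
cover_grip [0.6614 0.0195 0.0867] [array([-1.2443, -0.228 ]), array([0.2575, 1.4534])]
tee_grip [0.5564 0.144  0.1153] [array([-0.9049, -0.1324]), array([0.1423, 0.9763])]
0.91 4470
((646.6530151367188, 46.148658752441406), (125.33118438720703, 264.0379943847656), 3.572577476501465)
cover_grip 0.62 1693 [0.6478 0.0302 0.0655] [ 0.4193 -0.0336  0.005 ] [0.7071 0.0964 1.4009]
tee_grip 0.52 181 [0.5545 0.1481 0.1312] [0.4193 0.0076 0.0998] [0.5714 0.1776 1.4009]
red 188 [0.556  0.1481 0.1181] [[0.5458 0.1242 0.1028]
 [0.5712 0.1721 0.1244]] ((504.6312255859375, 80.9297866821289), (219.9151153564453, 47.57906723022461), 52.897830963134766)
blue 104 [0.6544 0.0168 0.0866] [[0.6307 0.009  0.0806]
 [0.6817 0.0225 0.0908]] ((656.7257080078125, 15.621564865112305), (57.34095001220703, 13.729443550109863), 0.8377192616462708)
```

>>> play_rows(
  plan=[
    [1, 0.02, 0.045, 0, -0.03],
    [1, 0.04, 0.09, 0, -0.06],
    [1, 0.06, 0.135, 0, -0.09],
    [1, 0.08, 0.18, 0, -0.12],
    [1, 0.1, 0.225, 0, -0.15],
    [1, 0.12, 0.27, 0, -0.18],
    [1, 0.14, 0.315, 0, -0.21],
    [1, 0.16, 0.36, 0, -0.24],
    [1, 0.18, 0.4, 0, -0.27],
    [1, 0.195, 0.44, 0, -0.292],
  ],
  force=60,
)

```text
clock: 2.35
tcp_pos: [0.4299, -0.1913, 0.2398]
orientation: [1.164, 1.236, -1.163]
contact_force: [0.0, -0.9, 0.9]
grip_width: 0.0851
```

>>> play_rows(
  plan=[
    [1, 0.017, 0.045, 0, 0],
    [1, 0.034, 0.09, 0, 0],
    [1, 0.051, 0.135, 0, 0],
    [1, 0.068, 0.18, 0, 0],
    [1, 0.085, 0.225, 0, 0],
    [1, 0.102, 0.27, 0, 0],
    [1, 0.119, 0.315, 0, 0],
    [1, 0.129, 0.339, 0, 0],
    [1, 0.129, 0.339, 0, 0],
  ],
)

```text
clock: 3.25
tcp_pos: [0.5583, 0.1511, 0.2394]
orientation: [1.161, 1.242, -1.157]
contact_force: [-0.8, -0.5, 0.6]
grip_width: 0.0851
```

```bash
python3 - <<'E'
from m import *
o=r.get_obs(); print(o['tcp_pos'],Ro.from_rotvec(o['orientation']).as_matrix(),o['joints'])
S=r.grab_frame('side');T=r.grab_frame('top')
a=cv2.resize(S['pixels'][170:290,260:410],None,fx=4,fy=4,interpolation=cv2.INTER_CUBIC)
cv2.imwrite('pics/s1.png',a)
for p in (S,T):
    for q in r.pinpoint(p,'tee_grip')[:2]: print(q)
E
```

```text
[0.5583 0.1511 0.2394] [[ 0.0007  0.9977  0.0681]
 [ 0.003   0.0681 -0.9977]
 [-1.      0.0009 -0.003 ]] [-0.0488  0.3484 -0.4047  1.771   0.1527  1.0515 -2.0102]
{'position': [0.5328, 0.562], 'conf': 0.65}
```

View pics/s1.png

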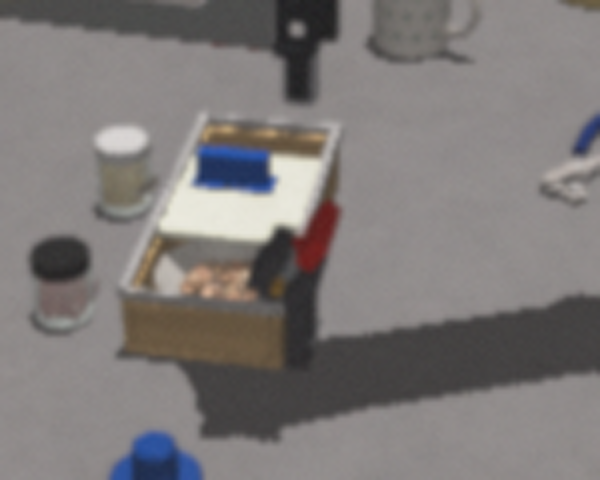

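>>> play_rows(
  plan=[
    [1, 0.001, -0.002, -0.04, 0],
    [1, 0.001, -0.002, -0.08, 0],
    [1, 0.001, -0.002, -0.11, 0],
    [1, 0.001, -0.002, -0.13, 0],
    [1, 0.001, -0.002, -0.142, 0],
    [1, 0.001, -0.002, -0.142, 0],
  ],
)

```text
clock: 4.05
tcp_pos: [0.558, 0.1422, 0.0961]
orientation: [1.163, 1.238, -1.167]
contact_force: [-1.0, 0.4, -0.8]
grip_width: 0.0852
```

```bash
python3 - <<'E'
from m import *
o=r.get_obs(); print(o['tcp_pos'],o['contact_force'])
S=r.grab_frame('side');T=r.grab_frame('top')
a=cv2.resize(S['pixels'][170:290,280:400],None,fx=4,fy=4,interpolation=cv2.INTER_CUBIC)
b=cv2.resize(T['pixels'][170:290,230:300],None,fx=4,fy=4,interpolation=cv2.INTER_CUBIC)
cv2.imwrite('pics/s2.png',np.hstack([a,b]))
E
```

```text
[0.558  0.1422 0.0961] [-1.0427  0.399  -0.8323]
```

View pics/s2.png

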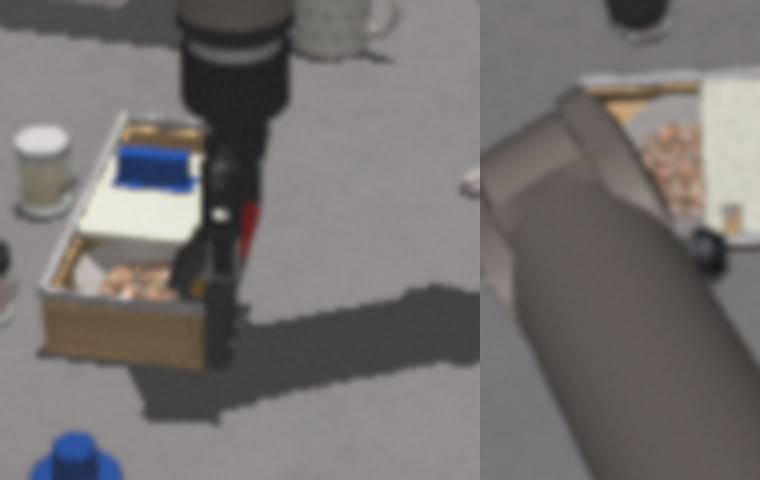

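>>> play_rows(
  plan=[
    [1, 0.001, 0.004, 0, 0],
    [-0.5, 0.001, 0.004, 0, 0],
    [-1, 0.001, 0.004, 0, 0],
    [-1, 0.001, 0.004, 0, 0],
    [-1, 0.001, 0.004, 0, 0],
    [-1, 0.001, 0.004, 0, 0],
    [-1, 0.001, 0.004, 0, 0],
    [-1, 0.001, 0.004, 0, 0],
  ],
  force=80,
)

```text
clock: 4.95
tcp_pos: [0.5604, 0.148, 0.0986]
orientation: [1.164, 1.237, -1.162]
contact_force: [-3.0, -0.8, 7.5]
grip_width: 0.0586
```

>>> play_rows(
  plan=[
    [-1, -0.003, 0, 0.004, 0],
    [-1, -0.006, 0, 0.008, 0],
    [-1, -0.009, -0.001, 0.0125, 0],
    [-1, -0.012, -0.001, 0.017, 0],
    [-1, -0.015, -0.001, 0.021, 0],
    [-1, -0.018, -0.001, 0.025, 0],
    [-1, -0.018, -0.001, 0.025, 0],
  ],
)

```text
clock: 5.65
tcp_pos: [0.5434, 0.1469, 0.1229]
orientation: [1.166, 1.236, -1.16]
contact_force: [7.7, 1.5, -7.5]
grip_width: 0.0582
```

```bash
python3 - <<'E'
from m import *
o=r.get_obs(); print(o['tcp_pos'],o['contact_force'],o['moment'],o['grip_width'])
S=r.grab_frame('side')
a=cv2.resize(S['pixels'][170:290,280:400],None,fx=5,fy=5,interpolation=cv2.INTER_CUBIC)
cv2.imwrite('pics/s3.png',a)
E
```

```text
[0.5434 0.1469 0.1229] [ 7.696   1.5068 -7.5147] [ 0.2949 -1.5836  0.1325] 0.058218663694932615
```

View pics/s3.png

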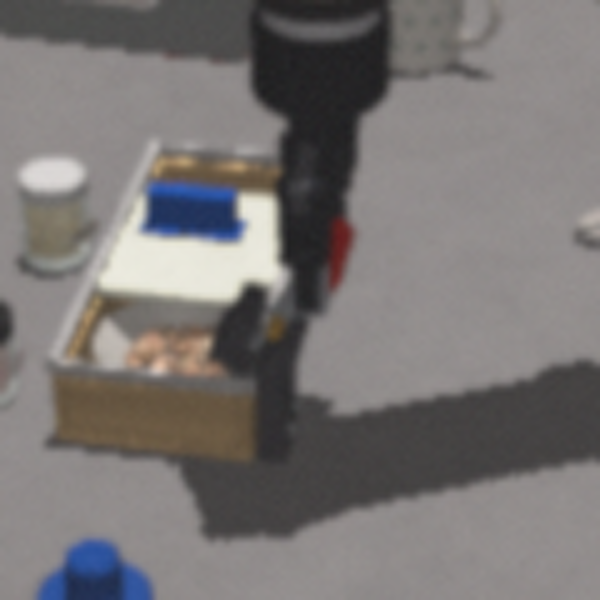

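>>> play_rows(
  plan=[
    [-1, -0.002, 0, 0.003, 0],
    [-1, -0.004, 0, 0.006, 0],
    [-1, -0.006, -0.001, 0.0085, 0],
    [-1, -0.0075, -0.001, 0.0105, 0],
    [-1, -0.0075, -0.001, 0.0105, 0],
    [-1, -0.0075, -0.001, 0.0105, 0],
  ],
)

```text
clock: 6.3
tcp_pos: [0.5372, 0.1464, 0.1319]
orientation: [1.168, 1.236, -1.158]
contact_force: [15.7, 3.8, -21.7]
grip_width: 0.0584
```

>>> play_rows(
  plan=[
    [-1, 0, 0, 0, 0.05],
    [-1, 0, 0, 0, 0.1],
    [-1, 0, 0, 0, 0.15],
    [-1, 0, 0, 0, 0.2],
    [-1, 0, 0, 0, 0.25],
    [-1, 0, 0, 0, 0.3],
    [-1, 0, 0, 0, 0.3],
    [-1, 0, 0, 0, 0.3],
  ],
  force=60,
)

```text
clock: 7.1
tcp_pos: [0.5379, 0.1407, 0.1327]
orientation: [0.945, 1.349, -0.946]
contact_force: [12.5, -2.7, -11.7]
grip_width: 0.0582
```

```bash
python3 - <<'E'
from m import *
o=r.get_obs(); print(o['tcp_pos'],o['contact_force'],o['moment'],o['grip_width'],Ro.from_rotvec(o['orientation']).as_matrix()[:,2])
S=r.grab_frame('side')
a=cv2.resize(S['pixels'][170:290,280:400],None,fx=5,fy=5,interpolation=cv2.INTER_CUBIC)
cv2.imwrite('pics/s4.png',a)
E
```

```text
[0.5379 0.1407 0.1327] [ 12.4906  -2.7163 -11.6869] [-4.4603 -3.6757 -2.7381] 0.05820202431978362 [ 0.3449 -0.9386  0.0055]
```

View pics/s4.png

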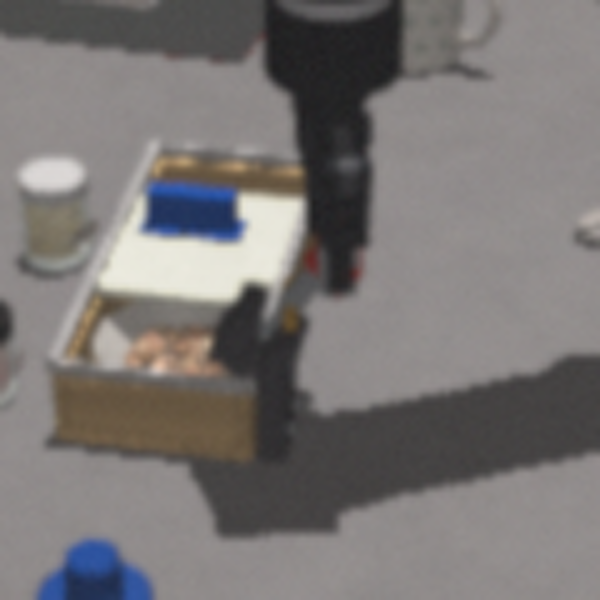

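>>> play_rows(
  plan=[
    [-1, 0.002, 0, -0.003, 0],
    [-1, 0.004, 0, -0.006, 0],
    [-1, 0.006, 0, -0.0085, 0],
    [-1, 0.008, 0, -0.011, 0],
    [-1, 0.008, 0, -0.011, 0],
    [-1, 0.008, 0, -0.011, 0],
  ],
)

```text
clock: 7.75
tcp_pos: [0.5443, 0.141, 0.1223]
orientation: [0.944, 1.351, -0.948]
contact_force: [4.8, -5.4, -0.8]
grip_width: 0.0585
```

>>> play_rows(
  plan=[
    [1, 0, 0.003, 0, 0],
    [1, 0, 0.005, 0, 0],
    [1, 0, 0.005, 0, 0],
    [1, 0, 0.005, 0, 0],
    [1, 0, 0.005, 0, 0],
  ],
)

```text
clock: 8.25
tcp_pos: [0.5422, 0.1507, 0.1218]
orientation: [0.938, 1.359, -0.939]
contact_force: [0.9, 0.6, 1.1]
grip_width: 0.0855
```

```bash
python3 - <<'E'
from m import *
o=r.get_obs(); print(o['tcp_pos'],o['contact_force'],o['moment'],o['grip_width'],Ro.from_rotvec(o['orientation']).as_matrix()[:,2])
S=r.grab_frame('side')
a=cv2.resize(S['pixels'][170:290,280:400],None,fx=5,fy=5,interpolation=cv2.INTER_CUBIC)
cv2.imwrite('pics/s5.png',a)
E
```

```text
[0.5422 0.1507 0.1218] [0.8747 0.6248 1.0989] [-0.0079  0.0459 -0.0421] 0.08548038226710886 [ 0.3542 -0.9352  0.0002]
```

View pics/s5.png

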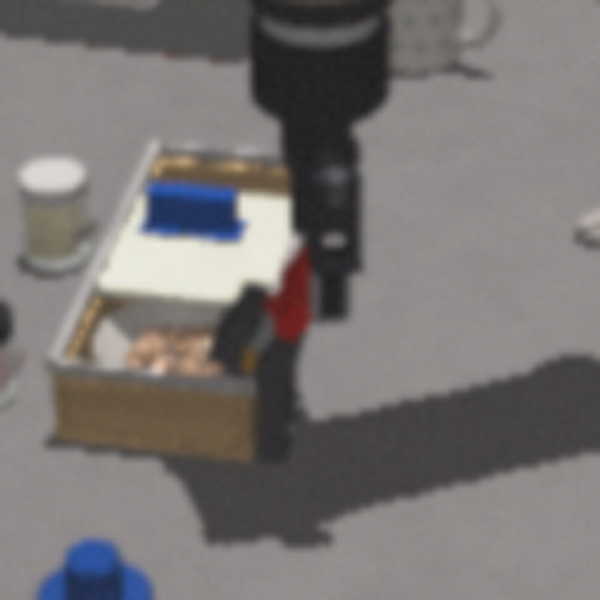

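>>> play_rows(
  plan=[
    [1, 0, 0, 0.04, 0],
    [1, 0, 0, 0.08, 0],
    [1, -0.04, -0.03, 0.1, 0],
    [1, -0.08, -0.06, 0.1, 0],
    [1, -0.1, -0.1, 0.1, 0],
  ],
)

```text
clock: 8.8
tcp_pos: [0.4402, 0.0514, 0.2224]
orientation: [0.936, 1.36, -0.935]
contact_force: [0.7, -0.5, 0.6]
grip_width: 0.0854
```

```bash
python3 - <<'E'
from m import *
o=r.get_obs(); print(o['tcp_pos'],o['contact_force'],o['joints'])
S=r.grab_frame('side');T=r.grab_frame('top')
a=cv2.resize(S['pixels'][170:290,280:400],None,fx=4,fy=4,interpolation=cv2.INTER_CUBIC)
b=cv2.resize(T['pixels'][170:290,230:300],None,fx=4,fy=4,interpolation=cv2.INTER_CUBIC)
cv2.imwrite('pics/s6.png',np.hstack([a,b]))
E
```

```text
[0.4402 0.0514 0.2224] [ 0.684  -0.5272  0.5922] [ 0.1893  0.1457 -0.4825  2.0763  0.0839  0.9368 -1.5439]
```

View pics/s6.png

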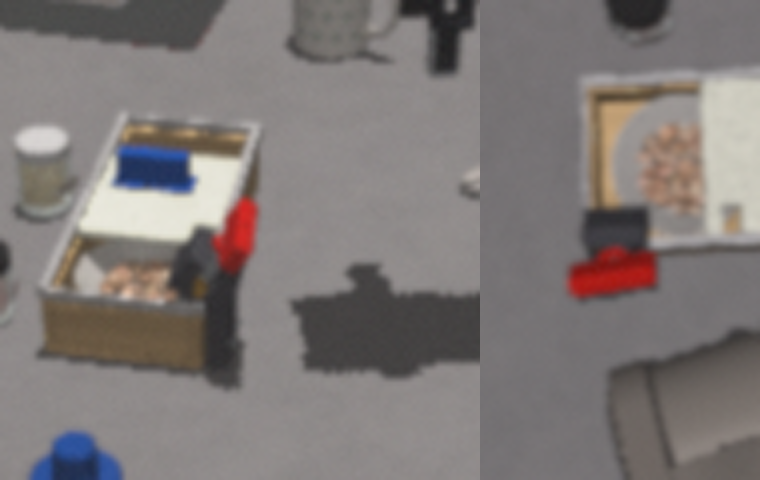

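```bash
cat > red.py <<'E'
from m import *
S=r.grab_frame('side');T=r.grab_frame('top')
qs=[]
for p in (S,T):
    q=r.pinpoint(p,'tee_grip'); q=q[0] if q else None; print(q); qs.append(q)
if all(qs): print('tri',tri((S,T),[(q['position'][0]*640,q['position'][1]*400) for q in qs]))
def red(p,reg):
    hsv=cv2.cvtColor(p['pixels'],cv2.COLOR_BGR2HSV); R=np.zeros((400,640),bool);R[reg]=1
    k=R&((hsv[...,0]<8)|(hsv[...,0]>172))&(hsv[...,1]>120)&(hsv[...,2]>50)
    C=cloud(p);Q=C[k]; Q=Q[(Q[:,2]>.07)&(Q[:,2]<.2)]
    v,u=np.nonzero(k); m=cv2.minAreaRect(np.c_[u,v].astype(np.float32)); 
    return Q,m
for n,p,reg in (('top',T,np.s_[180:290,230:300]),('side',S,np.s_[180:260,310:370])):
    Q,m=red(p,reg); print(n,len(Q),'med',np.median(Q,0),'5/95',np.percentile(Q,[3,97],axis=0).round(4).tolist(),m)
    c=Q-Q.mean(0); _,s,V=np.linalg.svd(c,full_matrices=False); print('dir',V[0],'yaw',np.arctan2(-V[0][0]*np.sign(V[0][1]),abs(V[0][1])))
E
python3 red.py
python3 - <<'E'
import sys
sys.path.insert(0,'.')
E
```

```text
{'position': [0.5298, 0.5617], 'conf': 0.43}
{'position': [0.4084, 0.594], 'conf': 0.67}
tri [0.5547 0.1515 0.1248]
top 203 med [0.5561 0.1492 0.1172] 5/95 [[0.5433, 0.1226, 0.0898], [0.5738, 0.1746, 0.1255]] ((262.5, 237.5), (11.0, 21.0), 90.0)
dir [-0.1522  0.985  -0.0816] yaw 0.15327929679325503
side 126 med [0.5513 0.1582 0.117 ] 5/95 [[0.5411, 0.1247, 0.0991], [0.5685, 0.1781, 0.1228]] ((339.2307434082031, 228.15380859375), (9.429903030395508, 18.30510711669922), 33.690067291259766)
dir [-0.1224  0.9766 -0.1771] yaw 0.1246980167604923
```

>>> play_rows(
  plan=[
    [1, 0.02, 0.016, 0, -0.14],
    [1, 0.04, 0.032, 0, -0.28],
    [1, 0.06, 0.048, 0, -0.42],
    [1, 0.08, 0.064, 0, -0.56],
    [1, 0.1, 0.08, 0, -0.7],
    [1, 0.119, 0.097, 0, -0.84],
    [1, 0.119, 0.097, 0, -0.98],
    [1, 0.119, 0.097, 0, -1.12],
    [1, 0.119, 0.097, 0, -1.12],
  ],
)

```text
clock: 10.0
tcp_pos: [0.5617, 0.1498, 0.2212]
orientation: [1.741, 0.751, -1.742]
contact_force: [-0.7, 0.1, 0.7]
grip_width: 0.085
```

```bash
cat > st.py <<'E'
from m import *
o=r.get_obs(); M=Ro.from_rotvec(o['orientation']).as_matrix(); print(o['clock'],o['tcp_pos'],'F',o['contact_force'],'M',o['moment'],'w',o['grip_width'],'q',o['joints'],'zang',np.arctan2(M[1,2],M[0,2]),'x',M[:,0])
E
python3 st.py
```

```text
10.0 [0.5617 0.1498 0.2212] F [-0.6683  0.0547  0.7459] M [-0.0009 -0.0158 -0.0232] w 0.08502968686448784 q [-0.1252  0.361  -0.3061  1.7873  0.1251  1.0127 -2.8069] zang -2.3277133946541215 x [-0.0007  0.0004 -1.    ]
```

>>> play_rows(
  plan=[
    [1, 0, 0, 0, 0.14],
    [1, 0, 0, 0, 0.28],
    [1, 0, 0, 0, 0.42],
    [1, 0, 0, 0, 0.56],
    [1, 0, 0, 0, 0.7],
    [1, 0, 0, 0, 0.84],
    [1, 0, 0, 0, 0.98],
    [1, 0, 0, 0, 1.12],
    [1, 0, 0, 0, 1.26],
    [1, 0, 0, 0, 1.4],
  ],
)

```text
clock: 11.0
tcp_pos: [0.5616, 0.1487, 0.2217]
orientation: [0.717, 1.45, -0.716]
contact_force: [0.1, 0.2, 0.0]
grip_width: 0.0856
```

>>> play_rows(
  plan=[
    [1, 0, 0, 0, 0.14],
    [1, 0, 0, 0, 0.28],
    [1, 0, 0, 0, 0.42],
    [1, 0, 0, 0, 0.56],
    [1, 0, 0, 0, 0.7],
    [1, 0, 0, 0, 0.84],
    [1, 0, 0, 0, 0.98],
    [1, 0, 0, 0, 0.99],
    [1, 0, 0, 0, 0.99],
  ],
)

```text
clock: 11.9
tcp_pos: [0.5615, 0.1482, 0.2217]
orientation: [-0.047, 1.571, 0.048]
contact_force: [0.2, -0.4, 0.7]
grip_width: 0.0856
```

```bash
python3 st.py; python3 - <<'E'
from m import *
S=r.grab_frame('side')
a=cv2.resize(S['pixels'][150:290,270:410],None,fx=4,fy=4,interpolation=cv2.INTER_CUBIC)
cv2.imwrite('pics/s7.png',a)
E
```

```text
11.9 [0.5615 0.1482 0.2217] F [ 0.2151 -0.3667  0.6718] M [ 0.0329  0.062  -0.0841] w 0.08556979776049284 q [ 0.2366  0.4504 -0.7868  1.7646  0.3571  1.0755 -0.6131] zang 0.06009249047931852 x [-0.0002  0.0007 -1.    ]
```

View pics/s7.png

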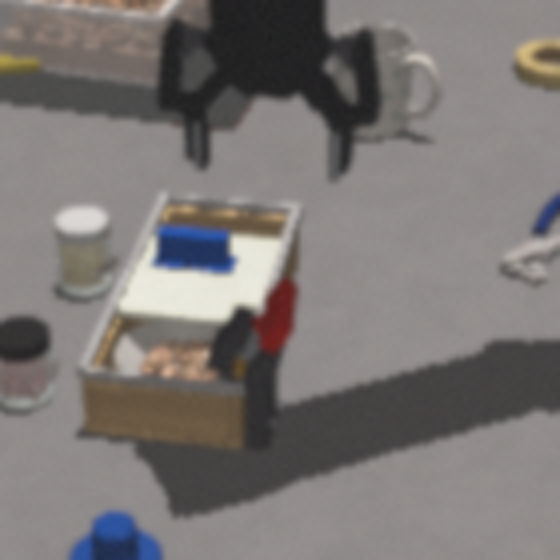

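```bash
python3 - <<'E'
from m import *
S=r.grab_frame('side'); C=cloud(S)
print(S['t'],f(S))
for u0,u1 in ((314,326),(348,362)):
    P=C[170:200,u0:u1].reshape(-1,3); P=P[(P[:,2]>.19)&(P[:,2]<.30)&(abs(P[:,1]-.148)<.06)&(abs(P[:,0]-.56)<.08)]
    print(len(P),P[:,2].min(), np.sort(P[:,2])[:6],P[np.argsort(P[:,2])[:6]])
print(proj(S,[.5615+.0425,.148,.2137]),proj(S,[.5615-.0425,.148,.2137]))
E
```

```text
[0.6234 0.1693 1.2243] 412.8088708404765
170 0.22465479141229797 [0.2247 0.2277 0.2287 0.2289 0.2292 0.2316] [[0.6036 0.1408 0.2247]
 [0.6044 0.1583 0.2277]
 [0.6065 0.1608 0.2287]
 [0.603  0.1427 0.2289]
 [0.601  0.1603 0.2292]
 [0.6012 0.1591 0.2316]]
200 0.22593479499737693 [0.2259 0.2269 0.2297 0.2308 0.2315 0.2317] [[0.5142 0.1513 0.2259]
 [0.5165 0.1536 0.2269]
 [0.5104 0.1572 0.2297]
 [0.511  0.1539 0.2308]
 [0.516  0.1563 0.2315]
 [0.5134 0.156  0.2317]]
[321.2721 194.6896] [351.4593 198.1589]
```

>>> play_rows(
  plan=[
    [1, -0.0025, 0, -0.04, 0],
    [1, -0.0025, 0, -0.08, 0],
    [1, -0.0025, 0, -0.1, 0],
    [1, -0.0025, 0, -0.112, 0],
    [1, -0.0025, 0, -0.112, 0],
    [1, -0.0025, 0, -0.112, 0],
  ],
)

```text
clock: 12.6
tcp_pos: [0.5596, 0.1484, 0.1108]
orientation: [-0.047, 1.569, 0.048]
contact_force: [0.1, 0.3, -0.2]
grip_width: 0.0852
```

>>> play_rows(
  plan=[
    [0, 0, 0, 0, 0],
    [-0.3, 0, 0, 0, 0],
    [-1, 0, 0, 0, 0],
    [-1, 0, 0, 0, 0],
    [-1, 0, 0, 0, 0],
    [-1, 0, 0, 0, 0],
    [-1, 0, 0, 0, 0],
  ],
  force=40,
)

```text
clock: 13.3
tcp_pos: [0.556, 0.1479, 0.1104]
orientation: [-0.05, 1.575, 0.047]
contact_force: [-11.3, -2.2, 13.4]
grip_width: 0.0252
```

```bash
python3 st.py; python3 - <<'E'
from m import *
S=r.grab_frame('side')
a=cv2.resize(S['pixels'][180:280,290:390],None,fx=6,fy=6,interpolation=cv2.INTER_CUBIC)
cv2.imwrite('pics/s8.png',a)
E
```

```text
13.3 [0.556  0.1479 0.1104] F [-11.3146  -2.1673  13.4018] M [-0.4038  2.2407 -0.0177] w 0.025248449067267732 q [ 0.1725  0.5751 -0.7154  1.8665  0.4791  0.8846 -0.7154] zang 0.06189704482077488 x [-0.0047 -0.0021 -1.    ]
```

View pics/s8.png

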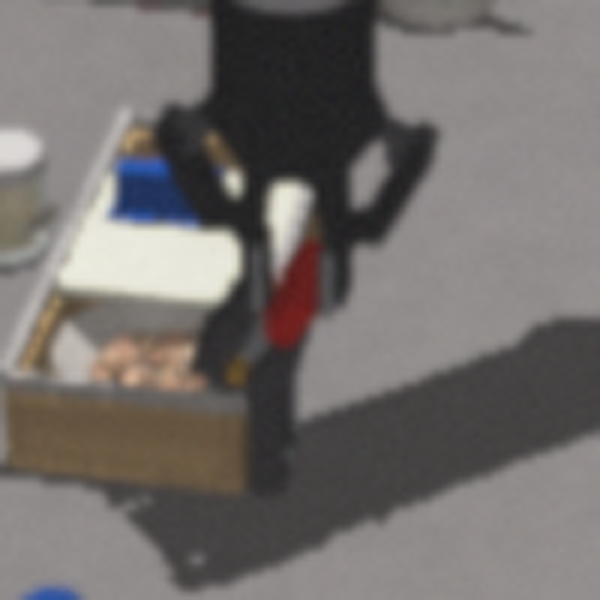

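>>> play_rows(
  plan=[
    [-1, 0, 0, 0, 0],
    [-1, 0, 0, 0, 0],
    [-1, -0.002, 0, 0.003, 0],
    [-1, -0.004, 0, 0.006, 0],
    [-1, -0.006, 0, 0.0085, 0],
    [-1, -0.008, -0.0005, 0.0115, 0],
    [-1, -0.01, -0.0005, 0.0145, 0],
    [-1, -0.01, -0.0005, 0.0145, 0],
  ],
  force=110,
)

```text
clock: 14.15
tcp_pos: [0.5479, 0.1472, 0.1241]
orientation: [-0.048, 1.572, 0.048]
contact_force: [-2.4, 1.0, -11.0]
grip_width: 0.0213
```

```bash
python3 st.py; python3 - <<'E'
from m import *
S=r.grab_frame('side')
a=cv2.resize(S['pixels'][180:280,290:390],None,fx=6,fy=6,interpolation=cv2.INTER_CUBIC)
cv2.imwrite('pics/s9.png',a)
E
```

```text
14.15 [0.5479 0.1472 0.1241] F [ -2.3841   1.0233 -11.0148] M [ 0.3835 -0.1164  0.0759] w 0.02131648969808278 q [ 0.1864  0.5451 -0.7306  1.8788  0.4595  0.894  -0.7071] zang 0.06124200768463044 x [-0.0014 -0.0003 -1.    ]
```

View pics/s9.png

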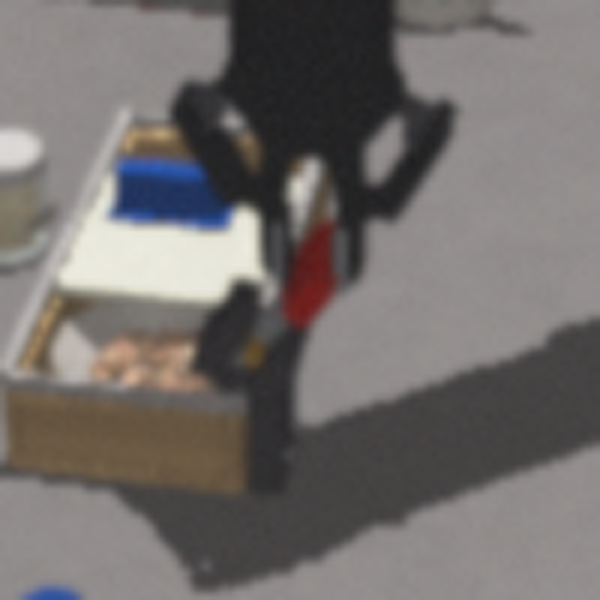

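>>> play_rows(
  plan=[
    [-1, 0.005, 0, -0.007, 0],
    [-1, 0.01, 0, -0.0125, 0],
    [1, 0.01, 0, -0.0125, 0],
    [1, 0.01, 0, -0.0125, 0],
    [1, 0.011, 0.001, -0.02, 0],
    [1, 0.012, 0.001, -0.02, 0],
    [1, 0.012, 0.001, -0.02, 0],
  ],
)

```text
clock: 14.9
tcp_pos: [0.5615, 0.1482, 0.1044]
orientation: [-0.047, 1.57, 0.048]
contact_force: [-0.1, 0.2, 0.1]
grip_width: 0.0854
```

```bash
python3 st.py
```

```text
14.9 [0.5615 0.1482 0.1044] F [-0.0608  0.2458  0.1257] M [-0.0318 -0.01    0.0143] w 0.08544628317496421 q [ 0.1674  0.5872 -0.7073  1.8616  0.4894  0.8729 -0.7203] zang 0.060398054781386774 x [ 0.0007  0.0001 -1.    ]
```

>>> play_rows(
  plan=[
    [0, -0.002, 0, 0, 0],
    [-0.3, -0.002, 0, 0, 0],
    [-1, -0.002, 0, 0, 0],
    [-1, -0.002, 0, 0, 0],
    [-1, -0.002, 0, 0, 0],
    [-1, -0.002, 0, 0, 0],
    [-1, -0.002, 0, 0, 0],
  ],
  force=40,
)

```text
clock: 15.6
tcp_pos: [0.5649, 0.1491, 0.1085]
orientation: [-0.045, 1.558, 0.048]
contact_force: [6.6, -1.9, 15.4]
grip_width: 0.041
```

```bash
python3 st.py; python3 - <<'E'
from m import *
S=r.grab_frame('side')
a=cv2.resize(S['pixels'][180:280,290:390],None,fx=6,fy=6,interpolation=cv2.INTER_CUBIC)
cv2.imwrite('pics/s10.png',a)
E
```

```text
15.6 [0.5649 0.1491 0.1085] F [ 6.5902 -1.864  15.4136] M [-0.3867 -1.7289 -0.0253] w 0.04095912277889718 q [ 0.1687  0.5809 -0.709   1.8599  0.4912  0.8687 -0.7218] zang 0.05955392274895338 x [ 0.0124  0.0027 -0.9999]
```

View pics/s10.png

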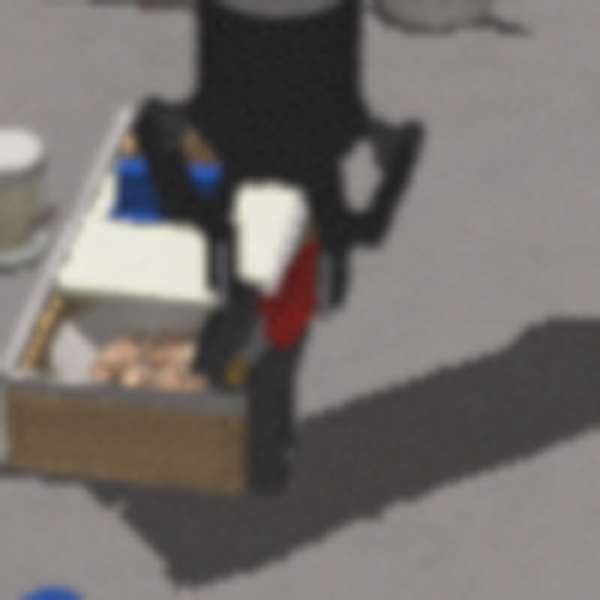

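>>> play_rows(
  plan=[
    [1, 0, 0, 0.0, 0],
    [1, 0, 0, 0.004, 0],
    [1, 0, 0, 0.008, 0],
    [0.2, 0, 0, 0.008, 0],
    [-0.2, 0, 0, 0.008, 0],
    [-0.2, 0, 0, 0.008, 0],
    [-0.2, 0, 0, 0.008, 0],
  ],
)

```text
clock: 16.35
tcp_pos: [0.5585, 0.1482, 0.1121]
orientation: [-0.048, 1.571, 0.048]
contact_force: [-1.0, -0.3, 2.2]
grip_width: 0.0344
```

```bash
python3 st.py
```

```text
16.35 [0.5585 0.1482 0.1121] F [-1.0473 -0.2998  2.171 ] M [-0.0376  0.361  -0.0222] w 0.03442267105418754 q [ 0.1734  0.5743 -0.7155  1.8626  0.4785  0.8844 -0.7138] zang 0.06100048283731923 x [-0.0007 -0.0002 -1.    ]
```

>>> play_rows(
  plan=[
    [-0.25, 0, 0, -0.002, 0],
    [-0.25, 0, 0, -0.004, 0],
    [-0.25, 0, 0, -0.006, 0],
    [-0.25, 0, 0, -0.006, 0],
  ],
)

```text
clock: 16.75
tcp_pos: [0.5579, 0.1484, 0.1063]
orientation: [-0.049, 1.572, 0.048]
contact_force: [-6.4, -0.5, 7.4]
grip_width: 0.0323
```

```bash
python3 st.py; python3 - <<'E'
from m import *
S=r.grab_frame('side')
a=cv2.resize(S['pixels'][180:280,290:390],None,fx=6,fy=6,interpolation=cv2.INTER_CUBIC)
cv2.imwrite('pics/s11.png',a)
E
```

```text
16.75 [0.5579 0.1484 0.1063] F [-6.3588 -0.5225  7.4456] M [-0.149   1.2148  0.029 ] w 0.032276042803940384 q [ 0.169   0.5814 -0.711   1.8667  0.4855  0.8757 -0.7199] zang 0.061452720923351245 x [-0.0017 -0.0008 -1.    ]
```

View pics/s11.png

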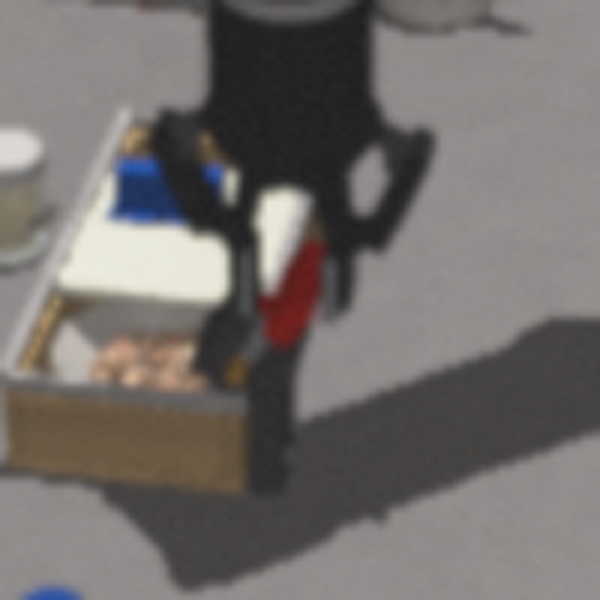

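>>> play_rows(
  plan=[
    [-0.3, -0.002, 0, 0, 0],
    [-0.5, -0.002, 0, 0, 0],
    [-1, -0.002, 0, 0, 0],
    [-1, -0.002, 0, 0, 0],
    [-1, -0.002, 0, 0, 0],
  ],
)

```text
clock: 17.3
tcp_pos: [0.5557, 0.1484, 0.1065]
orientation: [-0.049, 1.572, 0.048]
contact_force: [-8.0, -0.3, 9.1]
grip_width: 0.0252
```

```bash
python3 st.py
```

```text
17.3 [0.5557 0.1484 0.1065] F [-8.0229 -0.2583  9.1048] M [-0.253   1.4483 -0.0369] w 0.025245020280713258 q [ 0.1696  0.5785 -0.7121  1.8716  0.4847  0.8738 -0.7214] zang 0.06155759483319453 x [-0.0018 -0.0009 -1.    ]
```

>>> play_rows(
  plan=[
    [-1, 0, 0, 0, 0],
    [-1, 0, 0, 0, 0],
    [-1, 0, 0, 0, 0],
  ],
  force=120,
)

```text
clock: 17.6
tcp_pos: [0.5561, 0.1485, 0.1073]
orientation: [-0.049, 1.571, 0.048]
contact_force: [-10.3, -2.0, 14.3]
grip_width: 0.022
```

>>> play_rows(
  plan=[
    [-1, -0.002, 0, 0.003, 0],
    [-1, -0.004, 0, 0.006, 0],
    [-1, -0.006, 0, 0.0085, 0],
    [-1, -0.008, -0.0005, 0.0115, 0],
    [-1, -0.01, -0.0005, 0.0145, 0],
    [-1, -0.01, -0.0005, 0.0145, 0],
  ],
)

```text
clock: 18.2
tcp_pos: [0.5468, 0.1478, 0.121]
orientation: [-0.048, 1.57, 0.048]
contact_force: [1.3, 0.9, -7.8]
grip_width: 0.0217
```

```bash
python3 st.py; python3 - <<'E'
from m import *
S=r.grab_frame('side')
a=cv2.resize(S['pixels'][180:280,290:390],None,fx=6,fy=6,interpolation=cv2.INTER_CUBIC)
cv2.imwrite('pics/s12.png',a)
E
```

```text
18.2 [0.5468 0.1478 0.121 ] F [ 1.27    0.932  -7.8341] M [ 0.2469 -1.0726  0.015 ] w 0.021656620331683245 q [ 0.1837  0.5469 -0.7285  1.8845  0.4638  0.8856 -0.713 ] zang 0.06103277699442446 x [ 0.0003 -0.     -1.    ]
```

View pics/s12.png

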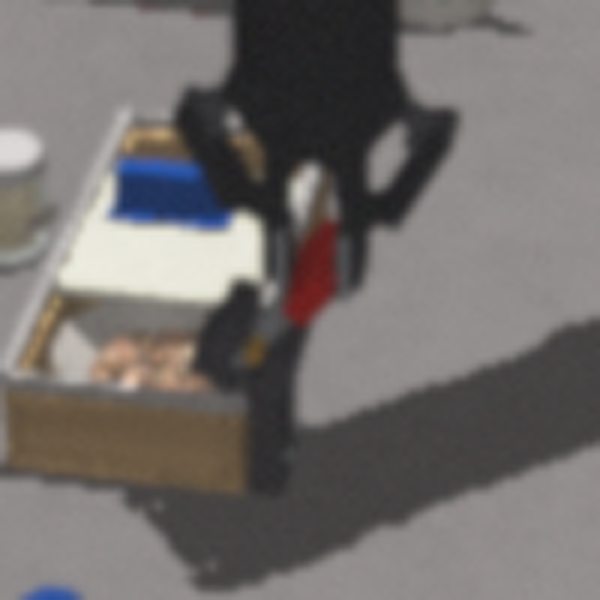

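>>> play_rows(
  plan=[
    [-1, -0.002, 0, 0.003, 0],
    [-1, -0.004, 0, 0.006, 0],
    [-1, -0.006, 0, 0.0085, 0],
    [-1, -0.008, -0.0005, 0.0115, 0],
    [-1, -0.01, -0.0005, 0.0145, 0],
    [-1, -0.012, -0.001, 0.0175, 0],
    [-1, -0.014, -0.001, 0.0205, 0],
    [-1, -0.0155, -0.001, 0.0225, 0],
    [-1, -0.0155, -0.001, 0.0225, 0],
  ],
)

```text
clock: 19.15
tcp_pos: [0.533, 0.1465, 0.1412]
orientation: [-0.045, 1.567, 0.05]
contact_force: [17.4, 5.5, -40.3]
grip_width: 0.0215
```

```bash
python3 st.py; python3 - <<'E'
from m import *
S=r.grab_frame('side')
a=cv2.resize(S['pixels'][180:280,290:390],None,fx=6,fy=6,interpolation=cv2.INTER_CUBIC)
cv2.imwrite('pics/s13.png',a)
E
```

```text
19.15 [0.533  0.1465 0.1412] F [ 17.4183   5.5148 -40.2799] M [ 1.2571 -4.408   0.0085] w 0.021462311008875405 q [ 0.2068  0.5004 -0.7529  1.9038  0.4301  0.901  -0.6969] zang 0.060578582945948284 x [ 0.0028  0.0029 -1.    ]
```

View pics/s13.png

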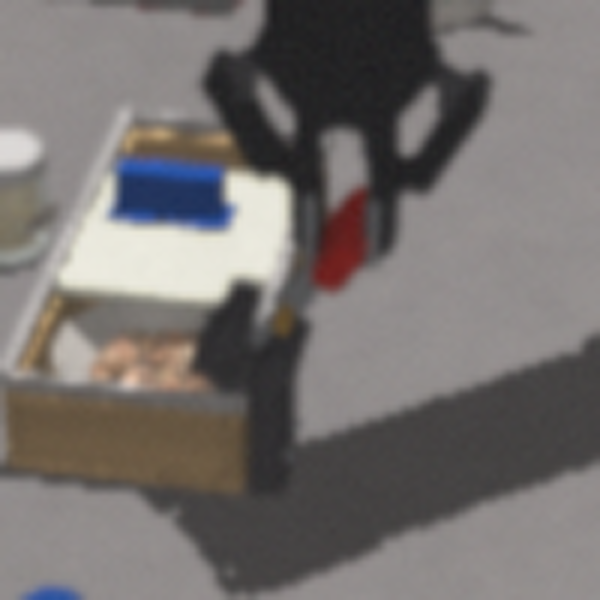

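>>> play_rows(
  plan=[
    [-1, 0.001, 0, -0.002, 0],
    [-1, 0.001, 0, -0.002, 0.07],
    [-1, 0.001, 0, -0.002, 0.14],
    [-1, 0.001, 0, -0.002, 0.21],
    [-1, 0.001, 0, -0.002, 0.28],
    [-1, 0.001, 0, -0.002, 0.35],
    [-1, 0.001, 0, -0.002, 0.42],
    [-1, 0.001, 0, -0.002, 0.5],
    [-1, 0.001, 0, -0.002, 0.5],
  ],
)

```text
clock: 20.1
tcp_pos: [0.5334, 0.1488, 0.1422]
orientation: [-0.44, 1.521, 0.444]
contact_force: [3.9, 3.6, -12.5]
grip_width: 0.0197
```

```bash
python3 st.py; python3 - <<'E'
from m import *
S=r.grab_frame('side')
a=cv2.resize(S['pixels'][180:280,290:390],None,fx=6,fy=6,interpolation=cv2.INTER_CUBIC)
cv2.imwrite('pics/s14.png',a)
E
```

```text
20.1 [0.5334 0.1488 0.1422] F [  3.8667   3.6401 -12.5398] M [ 1.4786 -2.3548  0.4519] w 0.019742269513598112 q [ 0.2847  0.5401 -0.8694  1.8965  0.5073  0.9363 -0.2599] zang 0.5648025154147795 x [ 0.0032  0.0038 -1.    ]
```

View pics/s14.png

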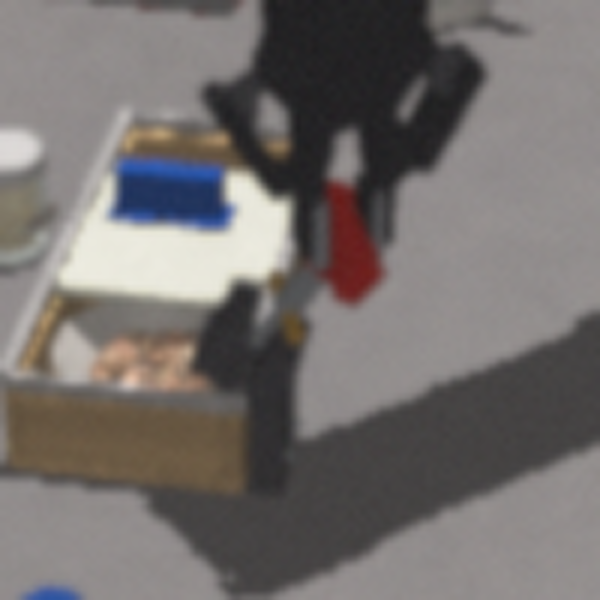

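>>> play_rows(
  plan=[
    [-1, 0.0015, 0, -0.002, 0],
    [-1, 0.003, 0, -0.0045, 0],
    [-1, 0.0045, 0, -0.0065, 0],
    [-1, 0.006, 0.0005, -0.009, 0],
    [-1, 0.007, 0.0005, -0.01, 0],
    [-1, 0.007, 0.0005, -0.01, 0],
  ],
)

```text
clock: 20.75
tcp_pos: [0.5383, 0.1495, 0.1348]
orientation: [-0.442, 1.525, 0.441]
contact_force: [-12.4, -2.7, 20.3]
grip_width: 0.0197
```

```bash
python3 st.py
```

```text
20.75 [0.5383 0.1495 0.1348] F [-12.4496  -2.6699  20.2526] M [0.3383 1.1732 0.2667] w 0.019661834289129043 q [ 0.2716  0.5579 -0.8581  1.8878  0.5213  0.9357 -0.2696] zang 0.5633431363410755 x [ 0.0002 -0.0003 -1.    ]
```

>>> play_rows(
  plan=[
    [-1, -0.0012, 0, 0.002, 0],
    [-1, -0.0012, 0, 0.002, 0],
    [0, -0.0012, 0, 0.002, 0],
    [1, -0.0012, 0, 0.002, 0],
    [1, -0.0012, 0, 0.002, 0],
    [1, -0.0012, 0, 0.002, 0],
  ],
)

```text
clock: 21.35
tcp_pos: [0.5384, 0.1467, 0.1332]
orientation: [-0.439, 1.526, 0.438]
contact_force: [0.2, -0.1, 0.3]
grip_width: 0.0764
```

>>> play_rows(
  plan=[
    [1, 0, 0, 0.03, 0],
    [1, 0, 0, 0.07, 0],
    [1, 0, 0, 0.1, 0],
    [1, -0.04, -0.04, 0.1, 0],
    [1, -0.07, -0.08, 0.1, 0],
    [1, -0.09, -0.1, 0.1, 0],
  ],
)

```text
clock: 21.95
tcp_pos: [0.4464, 0.0447, 0.2328]
orientation: [-0.439, 1.528, 0.437]
contact_force: [-0.4, -0.2, -0.4]
grip_width: 0.0855
```

```bash
python3 st.py; python3 red.py; python3 - <<'E'
from m import *
S=r.grab_frame('side');T=r.grab_frame('top')
a=cv2.resize(S['pixels'][170:290,280:400],None,fx=4,fy=4,interpolation=cv2.INTER_CUBIC)
b=cv2.resize(T['pixels'][170:290,230:300],None,fx=4,fy=4,interpolation=cv2.INTER_CUBIC)
cv2.imwrite('pics/s15.png',np.hstack([a,b]))
E
```

```text
21.95 [0.4464 0.0447 0.2328] F [-0.3606 -0.2401 -0.3584] M [-0.0179  0.0016 -0.0468] w 0.0854843076787659 q [ 0.6679  0.2371 -1.0124  2.0282  0.2402  1.0013  0.0957] zang 0.5590696272641564 x [-0.0014 -0.0017 -1.    ]
{'position': [0.5416, 0.5577], 'conf': 0.77}
{'position': [0.4108, 0.6142], 'conf': 0.56}
tri [0.5335 0.1464 0.1301]
top 198 med [0.5401 0.1475 0.1425] 5/95 [[0.5203, 0.1236, 0.1212], [0.5593, 0.1711, 0.1533]] ((261.7794189453125, 242.6323699951172), (10.461413383483887, 23.666805267333984), 59.03623962402344)
dir [-0.5039  0.8274 -0.2479] yaw 0.5469981235276197
side 169 med [0.5359 0.1539 0.1389] 5/95 [[0.518, 0.1279, 0.1228], [0.5532, 0.1744, 0.1521]] ((343.9041442871094, 221.9109649658203), (19.194747924804688, 11.352991104125977), 69.44395446777344)
dir [-0.4711  0.826  -0.3094] yaw 0.5183113878613156
```

View pics/s15.png

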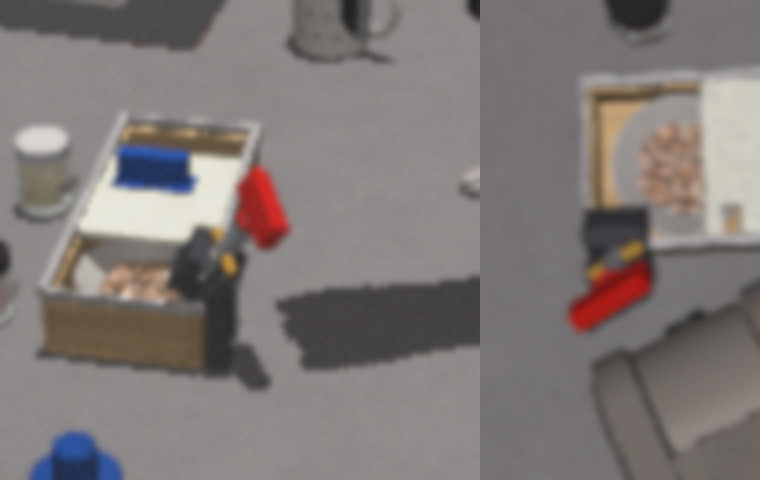

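>>> play_rows(
  plan=[
    [1, 0.03, -0.004, 0, 0.13],
    [1, 0.06, -0.008, 0, 0.26],
    [1, 0.09, -0.012, 0, 0.39],
    [1, 0.12, -0.016, 0, 0.52],
    [1, 0.15, -0.02, 0, 0.65],
    [1, 0.18, -0.025, 0, 0.78],
    [1, 0.21, -0.029, 0, 0.91],
    [1, 0.21, -0.029, 0, 1.04],
    [1, 0.21, -0.029, 0, 1.07],
    [1, 0.21, -0.029, 0, 1.07],
  ],
  force=40,
)

```text
clock: 23.25
tcp_pos: [0.6582, 0.0198, 0.2328]
orientation: [-1.252, 1.18, 1.254]
contact_force: [0.1, 0.2, -0.5]
grip_width: 0.0851
```

```bash
python3 st.py; python3 - <<'E'
from m import *
S=r.grab_frame('side')
a=cv2.resize(S['pixels'][150:290,270:410],None,fx=4,fy=4,interpolation=cv2.INTER_CUBIC)
cv2.imwrite('pics/s16.png',a)
E
```

```text
23.25 [0.6582 0.0198 0.2328] F [ 0.0975  0.1755 -0.5477] M [-0.0042 -0.0379  0.0054] w 0.08506980420816099 q [ 0.5645  0.6859 -1.0693  1.5525  0.6174  1.2762  1.0372] zang 1.6306351334557105 x [-0.0009  0.0015 -1.    ]
```

View pics/s16.png

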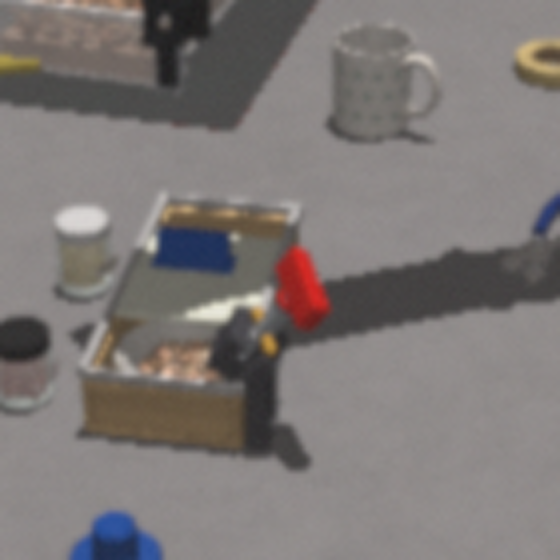

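>>> play_rows(
  plan=[
    [1, -0.001, -0.004, -0.045, 0],
    [1, -0.001, -0.004, -0.09, 0],
    [1, -0.001, -0.004, -0.13, 0],
    [1, -0.001, -0.004, -0.155, 0],
    [1, -0.001, -0.004, -0.16, 0],
    [0, -0.001, -0.004, -0.16, 0],
    [-1, -0.001, -0.004, -0.16, 0],
    [-1, -0.001, -0.004, -0.16, 0],
    [-1, -0.001, -0.004, -0.16, 0],
    [-1, -0.001, -0.004, -0.16, 0],
  ],
)

```text
clock: 24.3
tcp_pos: [0.6577, 0.0143, 0.0743]
orientation: [-1.254, 1.179, 1.252]
contact_force: [-0.7, -0.3, 11.4]
grip_width: 0.0132
```

```bash
python3 st.py; python3 - <<'E'
from m import *
S=r.grab_frame('side')
a=cv2.resize(S['pixels'][150:290,270:410],None,fx=4,fy=4,interpolation=cv2.INTER_CUBIC)
cv2.imwrite('pics/s17.png',a)
E
```

```text
24.3 [0.6577 0.0143 0.0743] F [-0.7302 -0.2705 11.3569] M [-0.1254  0.4144 -0.0465] w 0.013247997024533761 q [ 0.5109  0.8407 -0.9516  1.6751  0.7771  1.0466  0.9329] zang 1.6305554557702713 x [ 0.0015  0.     -1.    ]
```

View pics/s17.png

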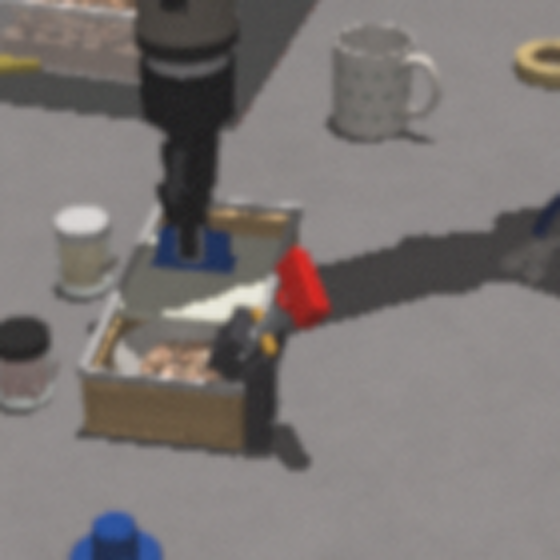

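>>> play_rows(
  plan=[
    [-1, 0, 0, 0.001, 0],
    [-1, -0.0005, 0.01, 0.001, 0],
    [-1, -0.001, 0.02, 0.001, 0],
    [-1, -0.002, 0.03, 0.001, 0],
    [-1, -0.0025, 0.04, 0.001, 0],
    [-1, -0.003, 0.05, 0.001, 0],
    [-1, -0.0035, 0.06, 0.001, 0],
    [-1, -0.004, 0.065, 0.001, 0],
    [-1, -0.004, 0.065, 0.001, 0],
  ],
)

```text
clock: 25.25
tcp_pos: [0.6536, 0.0818, 0.0744]
orientation: [-1.254, 1.176, 1.255]
contact_force: [5.0, 2.4, -2.8]
grip_width: 0.0135
```

```bash
python3 st.py; python3 - <<'E'
from m import *
S=r.grab_frame('side')
a=cv2.resize(S['pixels'][150:290,270:410],None,fx=4,fy=4,interpolation=cv2.INTER_CUBIC)
cv2.imwrite('pics/s18.png',a)
E
```

```text
25.25 [0.6536 0.0818 0.0744] F [ 5.0276  2.3511 -2.7551] M [ 0.2635 -1.2316 -0.0923] w 0.013461089749625838 q [ 0.4092  0.842  -0.9525  1.6731  0.7762  1.0465  0.8343] zang 1.6326594576977567 x [ 0.0016  0.0024 -1.    ]
```

View pics/s18.png

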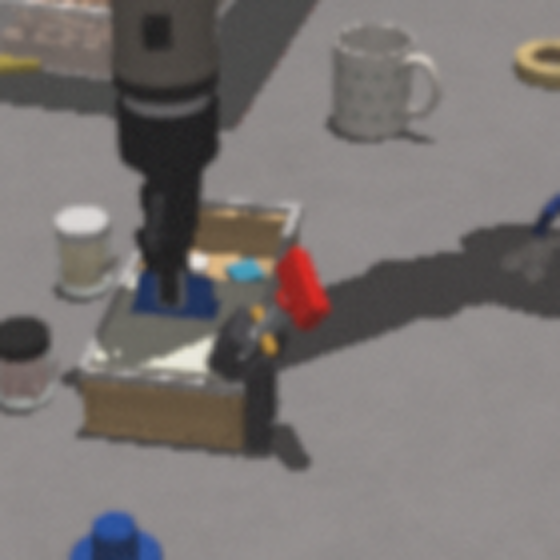

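>>> play_rows(
  plan=[
    [-1, 0.001, 0.003, 0, 0],
    [-1, 0.001, 0.006, 0, 0],
    [-1, 0.001, 0.009, 0, 0],
    [-1, 0.001, 0.012, 0, 0],
    [-1, 0.001, 0.012, 0, 0],
    [-1, 0.001, 0.012, 0, 0],
  ],
)

```text
clock: 25.9
tcp_pos: [0.6531, 0.0926, 0.0744]
orientation: [-1.253, 1.18, 1.256]
contact_force: [-3.9, 0.4, 5.7]
grip_width: 0.0131
```

>>> play_rows(
  plan=[
    [-1, 0, 0.003, 0, 0],
    [-1, 0, 0.006, 0, 0],
    [-1, 0, 0.009, 0, 0],
    [-1, 0, 0.009, 0, 0],
  ],
)

```text
clock: 26.3
tcp_pos: [0.6531, 0.0932, 0.0743]
orientation: [-1.257, 1.194, 1.248]
contact_force: [-9.8, -18.4, 17.8]
grip_width: 0.0132
```

```bash
python3 st.py; python3 - <<'E'
from m import *
S=r.grab_frame('side');T=r.grab_frame('top')
a=cv2.resize(S['pixels'][180:280,280:380],None,fx=5,fy=5,interpolation=cv2.INTER_CUBIC)
b=cv2.resize(T['pixels'][170:270,230:290],None,fx=5,fy=5,interpolation=cv2.INTER_CUBIC)
cv2.imwrite('pics/s19.png',np.hstack([a,b]))
E
```

```text
26.3 [0.6531 0.0932 0.0743] F [ -9.7639 -18.4281  17.8359] M [-3.3883  1.9018  0.1705] w 0.013221448091788683 q [ 0.3794  0.8436 -0.9457  1.6642  0.7787  1.0621  0.8075] zang 1.626968133255685 x [-0.0043 -0.012  -0.9999]
```

View pics/s19.png

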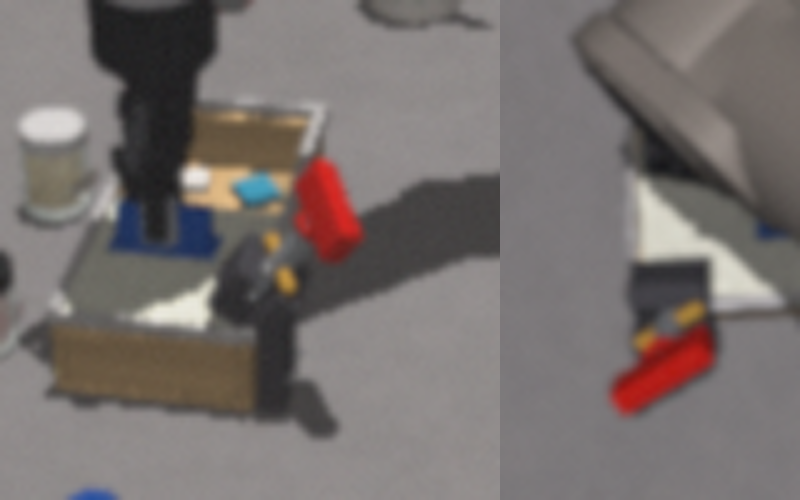

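>>> play_rows(
  plan=[
    [1, 0, 0, 0, 0],
    [1, 0, -0.003, 0, 0],
    [1, 0, -0.006, 0, 0],
    [1, 0, -0.006, 0, 0],
    [1, 0, -0.006, 0.04, 0],
    [1, 0, -0.006, 0.08, 0],
    [1, 0, -0.006, 0.12, 0],
    [1, 0, -0.006, 0.15, 0],
  ],
)

```text
clock: 27.2
tcp_pos: [0.6545, 0.0953, 0.2269]
orientation: [-1.254, 1.177, 1.253]
contact_force: [-0.0, -0.4, -0.9]
grip_width: 0.0855
```

>>> play_rows(
  plan=[
    [1, -0.03, -0.01, 0, -0.14],
    [1, -0.06, -0.02, 0, -0.28],
    [1, -0.09, -0.03, 0, -0.42],
    [1, -0.12, -0.04, 0, -0.56],
    [1, -0.15, -0.05, 0, -0.7],
    [1, -0.18, -0.06, 0, -0.84],
    [1, -0.2, -0.06, 0, -0.98],
    [1, -0.2, -0.06, 0, -1.07],
    [1, -0.2, -0.06, 0, -1.07],
  ],
)

```text
clock: 28.1
tcp_pos: [0.4538, 0.0344, 0.2245]
orientation: [-0.44, 1.525, 0.438]
contact_force: [0.9, 0.2, 0.2]
grip_width: 0.0854
```

```bash
python3 st.py; python3 red.py; python3 - <<'E'
from m import *
S=r.grab_frame('side');T=r.grab_frame('top')
a=cv2.resize(S['pixels'][180:280,280:380],None,fx=5,fy=5,interpolation=cv2.INTER_CUBIC)
b=cv2.resize(T['pixels'][170:270,230:290],None,fx=5,fy=5,interpolation=cv2.INTER_CUBIC)
cv2.imwrite('pics/s20.png',np.hstack([a,b]))
E
```

```text
28.1 [0.4538 0.0344 0.2245] F [0.9157 0.1923 0.181 ] M [0.022  0.0016 0.0268] w 0.08541879992501294 q [ 0.6843  0.266  -1.0162  2.0261  0.2722  0.9898  0.0932] zang 0.5608183151145693 x [ 0.0008 -0.0011 -1.    ]
{'position': [0.5425, 0.5495], 'conf': 0.53}
{'position': [0.4062, 0.6085], 'conf': 0.72}
tri [0.5344 0.152  0.145 ]
top 197 med [0.5403 0.1472 0.1421] 5/95 [[0.5204, 0.1238, 0.1232], [0.5593, 0.1711, 0.1548]] ((261.81536865234375, 242.67694091796875), (10.666986465454102, 23.56659698486328), 60.2551155090332)
dir [-0.4802  0.8224 -0.3052] yaw 0.528470795118367
side 166 med [0.5362 0.1533 0.138 ] 5/95 [[0.5181, 0.1282, 0.1227], [0.553, 0.1737, 0.1523]] ((343.9041442871094, 221.9109649658203), (19.194747924804688, 11.352991104125977), 69.44395446777344)
dir [-0.4698  0.8198 -0.3276] yaw 0.5203849506654112
```

View pics/s20.png

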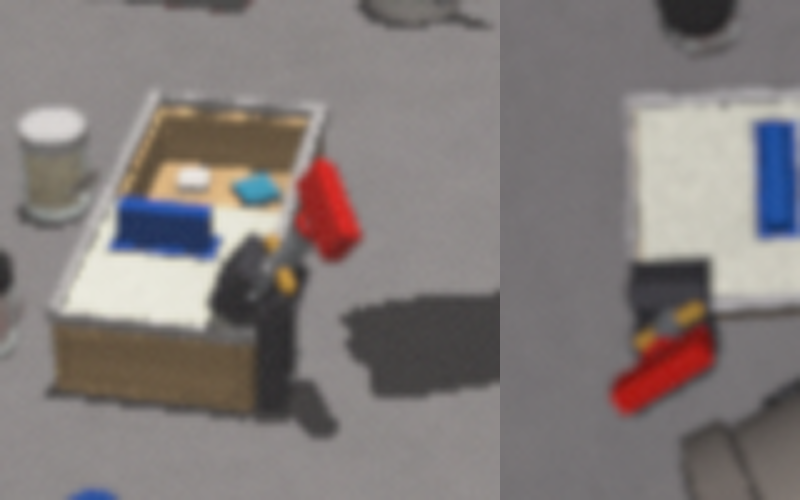

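>>> play_rows(
  plan=[
    [1, 0.03, 0.04, 0, 0],
    [1, 0.06, 0.08, 0, 0],
    [1, 0.085, 0.113, 0, 0],
    [1, 0.085, 0.113, -0.03, 0],
    [1, 0.085, 0.113, -0.06, 0],
    [1, 0.085, 0.113, -0.08, 0],
    [1, 0.085, 0.113, -0.092, 0],
    [1, 0.085, 0.113, -0.092, 0],
  ],
  force=80,
)

```text
clock: 29.2
tcp_pos: [0.5384, 0.147, 0.1307]
orientation: [-0.44, 1.529, 0.441]
contact_force: [-0.4, -0.3, 0.2]
grip_width: 0.0852
```

>>> play_rows(
  plan=[
    [0, 0, 0, 0, 0],
    [-1, 0, 0, 0, 0],
    [-1, 0, 0, 0, 0],
    [-1, 0, 0, 0, 0],
    [-1, 0, 0, 0, 0],
    [-1, 0, 0, 0, 0],
    [-1, 0, 0, 0, 0],
    [-1, 0, 0, 0, 0],
  ],
)

```text
clock: 30.0
tcp_pos: [0.5386, 0.147, 0.1337]
orientation: [-0.441, 1.526, 0.438]
contact_force: [-8.0, -4.4, 13.0]
grip_width: 0.0221
```

```bash
python3 st.py;  python3 - <<'E'
from m import *
S=r.grab_frame('side')
a=cv2.resize(S['pixels'][180:280,290:390],None,fx=6,fy=6,interpolation=cv2.INTER_CUBIC)
cv2.imwrite('pics/s21.png',a)
E
```

```text
30.0 [0.5386 0.147  0.1337] F [-8.0454 -4.3817 13.0488] M [-0.5705  1.0864  0.0873] w 0.02209588965670985 q [ 0.2895  0.5678 -0.8795  1.888   0.5396  0.9429 -0.2827] zang 0.5612506644315989 x [-0.0002 -0.0019 -1.    ]
```

View pics/s21.png

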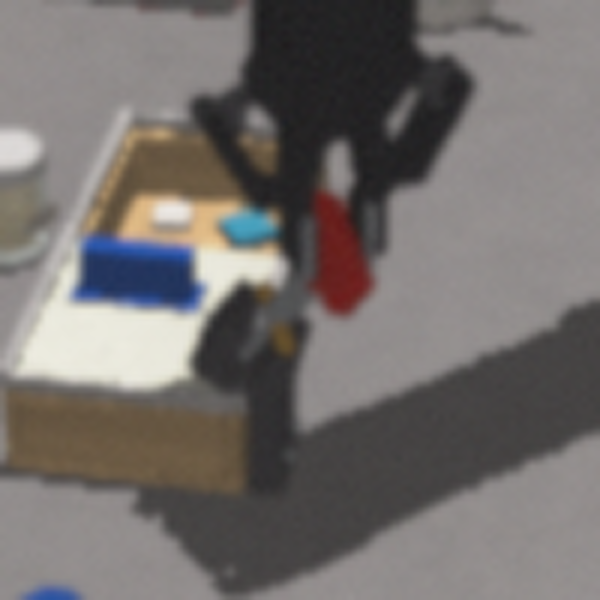

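>>> play_rows(
  plan=[
    [-1, -0.002, 0, 0.003, 0],
    [-1, -0.0045, 0, 0.0065, 0],
    [-1, -0.0045, 0, 0.0065, -0.07],
    [-1, -0.0045, 0, 0.0065, -0.14],
    [-1, -0.0045, 0, 0.0065, -0.21],
    [-1, -0.0045, 0, 0.0065, -0.28],
    [-1, -0.0045, 0, 0.0065, -0.35],
    [-1, -0.0045, 0, 0.0065, -0.42],
    [-1, -0.0045, 0, 0.0065, -0.5],
    [-1, -0.0045, 0, 0.0065, -0.5],
  ],
)

```text
clock: 31.05
tcp_pos: [0.5369, 0.1468, 0.139]
orientation: [-0.046, 1.566, 0.046]
contact_force: [6.8, -1.2, -8.9]
grip_width: 0.0219
```

```bash
python3 st.py;  python3 - <<'E'
from m import *
S=r.grab_frame('side')
a=cv2.resize(S['pixels'][180:280,290:390],None,fx=6,fy=6,interpolation=cv2.INTER_CUBIC)
cv2.imwrite('pics/s22.png',a)
E
```

```text
31.05 [0.5369 0.1468 0.139 ] F [ 6.8267 -1.2202 -8.8506] M [ 0.2388 -2.5909  0.3126] w 0.021932005805235293 q [ 0.2179  0.5152 -0.7712  1.8966  0.4533  0.9068 -0.7155] zang 0.05861016362026852 x [ 0.0046  0.0007 -1.    ]
```

View pics/s22.png

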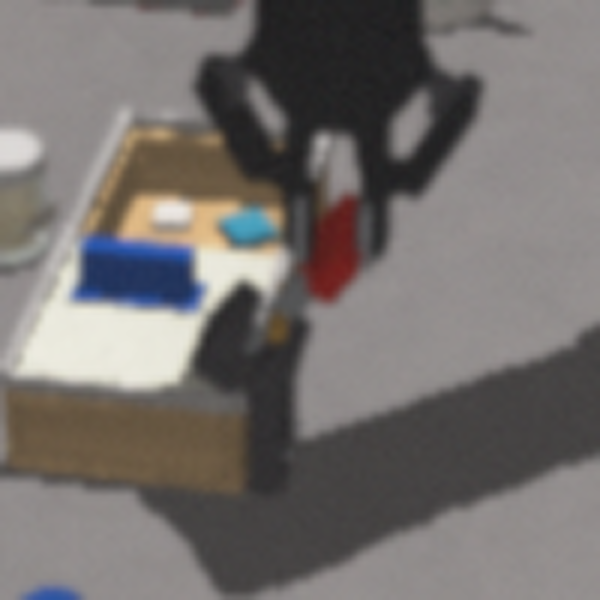

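>>> play_rows(
  plan=[
    [-1, 0.002, 0, -0.003, 0],
    [-1, 0.004, 0, -0.006, 0],
    [-1, 0.006, 0, -0.0085, 0],
    [-1, 0.008, 0.0005, -0.0115, 0],
    [-1, 0.01, 0.0005, -0.0145, 0],
    [-1, 0.012, 0.001, -0.0175, 0],
    [-1, 0.014, 0.001, -0.0205, 0],
    [-1, 0.014, 0.001, -0.0205, 0],
  ],
)

```text
clock: 31.9
tcp_pos: [0.5511, 0.1477, 0.1185]
orientation: [-0.047, 1.566, 0.048]
contact_force: [4.4, -2.2, -5.5]
grip_width: 0.022
```

```bash
python3 st.py;  python3 - <<'E'
from m import *
S=r.grab_frame('side')
a=cv2.resize(S['pixels'][180:280,290:390],None,fx=6,fy=6,interpolation=cv2.INTER_CUBIC)
cv2.imwrite('pics/s23.png',a)
E
```

```text
31.9 [0.5511 0.1477 0.1185] F [ 4.3837 -2.2441 -5.4914] M [-0.0456 -2.2996  0.3625] w 0.022039115154599453 q [ 0.197   0.5609 -0.7469  1.8785  0.4865  0.8875 -0.728 ] zang 0.060493709816433094 x [ 0.0044  0.0008 -1.    ]
```

View pics/s23.png

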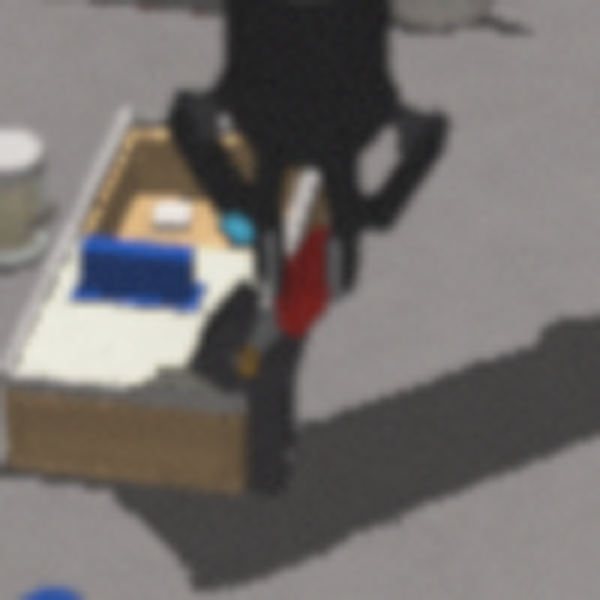

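>>> play_rows(
  plan=[
    [0, 0, 0, 0, 0],
    [1, 0, 0, 0, 0],
    [1, 0, 0, 0, 0],
    [1, 0, 0, 0, 0],
    [1, 0, 0, 0, 0],
    [1, 0, 0, 0.03, 0],
    [1, 0, 0, 0.07, 0],
    [1, 0, 0, 0.11, 0],
    [1, -0.05, -0.04, 0.12, 0],
    [1, -0.09, -0.08, 0.12, 0],
  ],
)

```text
clock: 32.95
tcp_pos: [0.4742, 0.0843, 0.2393]
orientation: [-0.049, 1.567, 0.051]
contact_force: [0.2, -0.9, 0.4]
grip_width: 0.0857
```

```bash
python3 st.py; python3 red.py; python3 - <<'E'
from m import *
S=r.grab_frame('side');T=r.grab_frame('top')
a=cv2.resize(S['pixels'][180:280,280:380],None,fx=5,fy=5,interpolation=cv2.INTER_CUBIC)
b=cv2.resize(T['pixels'][170:270,230:290],None,fx=5,fy=5,interpolation=cv2.INTER_CUBIC)
cv2.imwrite('pics/s24.png',np.hstack([a,b]))
cv2.imwrite('pics/s24f.png',S['pixels'])
for l in ['jar_red','jar_gold','glue_pot','mug']:
    q=r.pinpoint(S,l); print(l,[(d['conf'],np.array(d['position'])*[640,400]) for d in q[:1]])
E
```

```text
32.95 [0.4742 0.0843 0.2393] F [ 0.1612 -0.8762  0.4232] M [-0.065   0.0045  0.0277] w 0.08568699765983538 q [ 0.4649  0.2621 -0.8831  1.9616  0.2368  1.0201 -0.4621] zang 0.0637505416352537 x [ 0.0034  0.0018 -1.    ]
{'position': [0.5309, 0.567], 'conf': 0.5}
{'position': [0.4122, 0.6073], 'conf': 0.57}
tri [0.5477 0.1469 0.1147]
top 127 med [0.559  0.1578 0.1159] 5/95 [[0.545, 0.1338, 0.0731], [0.5749, 0.1767, 0.1243]] ((260.73077392578125, 236.15386962890625), (7.938222408294678, 20.96186637878418), 60.2551155090332)
dir [-0.5008  0.6741  0.5429] yaw 0.6389521460570307
side 119 med [0.5511 0.1583 0.1166] 5/95 [[0.5414, 0.1257, 0.1009], [0.5674, 0.1787, 0.1234]] ((339.34613037109375, 228.23074340820312), (8.59785270690918, 18.30510711669922), 33.6900634765625)
dir [ 0.078  -0.9791  0.1876] yaw 0.07952343602166034
jar_red [(0.85, array([277.632, 247.6  ]))]
jar_gold [(0.56, array([290.88, 220.2 ]))]
glue_pot [(0.86, array([299.584, 315.   ]))]
mug [(0.87, array([365.12, 178.8 ]))]
```

View pics/s24.png

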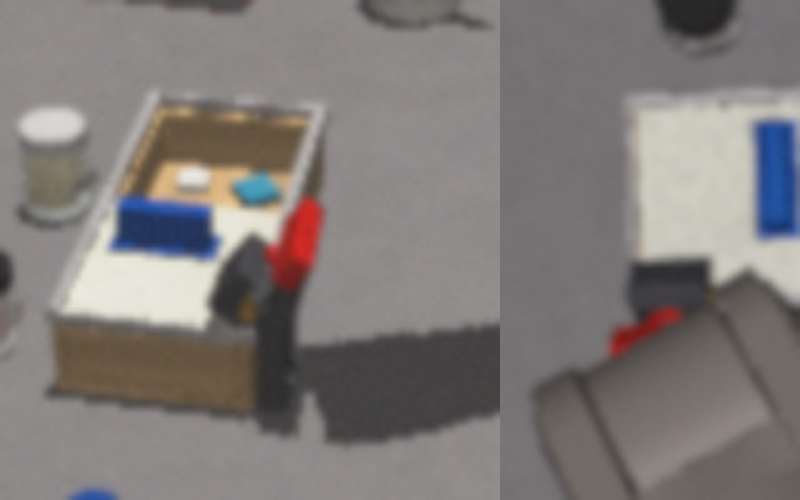

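View pics/s24f.png

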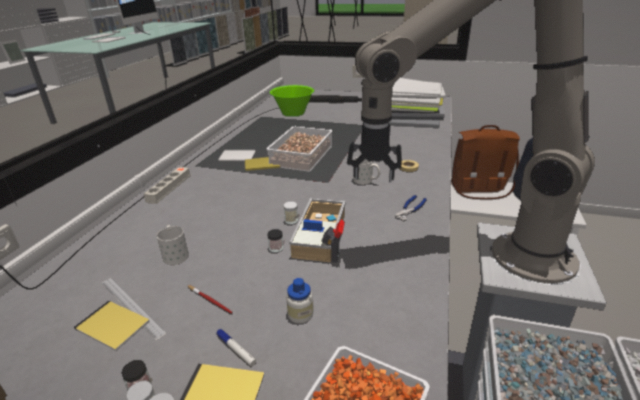

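>>> play_rows(
  plan=[
    [1, -0.01, -0.04, 0, 0],
    [1, -0.02, -0.09, 0, 0],
    [1, -0.02, -0.13, 0, 0],
    [1, -0.02, -0.16, 0, 0],
    [1, -0.02, -0.16, 0, 0],
    [1, -0.02, -0.16, 0, 0],
  ],
)

```text
clock: 34.05
tcp_pos: [0.4543, -0.0769, 0.2375]
orientation: [-0.047, 1.57, 0.048]
contact_force: [-1.1, 1.2, 0.1]
grip_width: 0.0858
```

```bash
python3 red.py; python3 - <<'E'
from m import *
T=r.grab_frame('top');S=r.grab_frame('side')
for n,p in (('top',T),('side',S)):
    a=cv2.imread(f'pics/{n}0.png'); 
    for im in (a,p['pixels']):
        h=cv2.cvtColor(im,cv2.COLOR_BGR2HSV); k=((h[...,0]<8)|(h[...,0]>172))&(h[...,1]>120)&(h[...,2]>50)
        k[:180]=0;k[265:]=0;k[:,:230]=0;k[:,370:]=0
        v,u=np.nonzero(k); print(n,len(u),u.mean(),v.mean())
cv2.imwrite('pics/s25.png',cv2.resize(T['pixels'][160:280,220:380],None,fx=4.5,fy=4.5,interpolation=cv2.INTER_CUBIC))
E
```

```text
{'position': [0.5283, 0.5637], 'conf': 0.6}
{'position': [0.415, 0.5973], 'conf': 0.6}
tri [0.556  0.142  0.1151]
top 203 med [0.5561 0.1488 0.1174] 5/95 [[0.5435, 0.1228, 0.0791], [0.5737, 0.175, 0.1246]] ((262.5, 237.5), (11.0, 21.0), 90.0)
dir [-0.1694  0.9851  0.0306] yaw 0.17031836001637218
side 120 med [0.551  0.1579 0.1166] 5/95 [[0.5419, 0.1255, 0.1013], [0.5673, 0.1788, 0.1236]] ((339.34613037109375, 228.23074340820312), (8.59785270690918, 18.30510711669922), 33.6900634765625)
dir [ 0.0641 -0.983   0.1718] yaw 0.06513042772954429
top 213 262.90140845070425 237.7511737089202
top 212 262.8066037735849 237.79245283018867
side 118 338.7457627118644 228.46610169491527
side 122 338.8524590163934 228.54918032786884
```

View pics/s25.png

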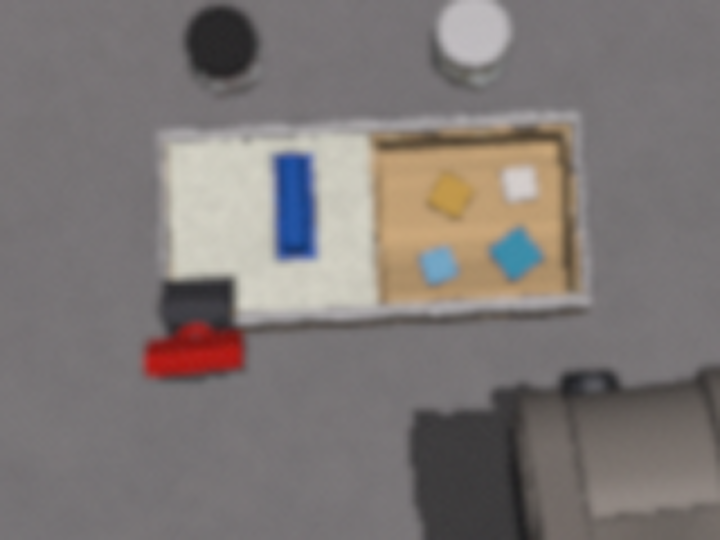

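The red handle is back where it started, within 0.1 px in both views. The cover is home, the jars stand at (220,45) and (475,35) in the crop, and the arm is clear.

```bash
python3 -c "
from bench import r
print(r.hand_in())"
```

```text
the job is handed in; nothing more can be done
None
```

The cover is shut and bolted, and I handed the job in at about 34 s of the 61 s allowed. No verdict was reported.

**What I did:**
- **First try:** I gripped the handle by its bar ends and pulled it to the stop. It sprang back in when I let go, because it had hardly turned.
- **Second try:** I pinched it across the bar. The first pinch, held too high, seemed to be slipping, and lower down a finger caught on the guide. I then closed the fingers partly before lowering them, and the grip held.
- **Pull, turn and rest:** I pulled to the stop, felt as a sharp rise in force. I turned the tool 0.5 rad and let the pin rest on the guide, where the bolt stayed out untouched.
- **Cover and bolt:** I slid the cover by its rib until it hit its end stop (about 18 N). I then turned the handle back and let the bolt spring in.

**Last checks:**
- **Bolt and handle:** the handle is back within about 0.1 px of its starting image position in both views, so I take the bolt as fully in and the handle as turned back.
- **Angle readings disagree:** depth from the side view put the bar at 0.065 rad, in line with the case. The top view said 0.17, but that view read 0.15 after the first try, when the bolt had also gone back in, so I put it down to noise.
- **Cover:** it looks fully home in the top picture. I did not measure its remaining gap in millimetres.
- **Bystanders:** the jars, glue pot and mug are standing, with image positions within about 3 px of the start, roughly 9 mm.
- **Robot:** it is clear of everything, with the force reading within its usual noise.

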